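# Fetch the spice tins from under the riser rack

## Task

Spice tins have been pushed back under the low wire rack: first swing the stiff lamp from over the tray to shine down on the middle of the rack, and leave it there. Then take the grabber and squeeze its trigger to grip and draw out every tin, never putting your own fingers on a tin while it is under the rack. Finish with all the tins standing upright on the floor of the wooden tray and the grabber lying lengthwise on its mat, with its jaws open, and leave the other things where they are.

Things in the scene. Friction and masses are not known exactly. Their poses are not given: they have to be found in the camera images.
- rack: fixed riser rack of 8 mm steel wire, 150 (x) by 440 (y) mm, open in front (-x); two low wires across the back stop things at x = 56 mm; the gap under it is 56 mm high, its top 64 mm; saucers stacked on its right (-y) end, to 100 mm high. Origin on the counter below its centre; x points away from the robot into the gap, front edge at x = -75 mm, y along its length
- rack_middle (a point): middle of the rack's top, 60 mm up and 40 mm behind the centre line: where the lamp should shine down
- lamp_pivot (a point): pivot of the lamp arm on its post left of the rack, 205 mm up; the arm turns about the vertical through it and moves level
- lamp_arm (a joint): angle of the lamp arm, rad, counter-clockwise seen from above; at 0 the arm points along the rack, towards its middle (rack -y); stops at -2.6 and +0.4; it starts at about -1.8 to -2.3, out over the tray. Stiff (about 0.45 N m, 2 N at the knob): it stays where it is left
- lamp_knob (a point): grip knob on top of the lamp shade, black upright cylinder 22 mm across standing 55 mm above the arm; this point is on its axis, 35 mm above the arm's axis and 20 mm below the knob's top (240 mm above the counter), 260 mm from the pivot. The shade below it is 90 mm across, its underside 153 mm above the counter
- grabber: litter-picker style grabber, 253 mm long, 290 g, lies flat on its sled and balances close to its grips. Origin on its underside, midway between its two upright grips; x points to the jaws, the heel ends at x = -83 mm. Grips: upright plates 46 mm long (x), 8 mm thick, 18 to 76 mm above the underside, 68 mm over their outer faces when open; take it from above across both
- trigger (a joint): travel of the trigger (the right-hand, -y grip, one piece with the right jaw) towards the fixed grip, m: 0 open, 0.016 closed on a tin, 0.034 fully squeezed; 1 mm here closes the jaws 1 mm. Spring 7 N when open, 10 N when closed: closing the grips some 4 mm is enough to lift and carry it with the jaws nearly open
- jaw_gap (a point): point of the grabber at x = 140 mm, midway between the open jaws, 18 mm above its underside. Jaws: upright plates 60 mm long (x = 110 to 170 mm), 6 mm thick, 6 to 30 mm above the underside, 66 mm apart inside and 78 mm over all when open; the rods behind them lie as low
- grabber_mid (a point): point on the underside of the grabber, x = 43 mm: the middle of its length
- mat: thin cork mat, 320 (x) by 160 (y) by 4 mm, fixed to the counter on the right, on which the grabber lies; origin at the centre of its underside, x along its length
- tray: fixed open wooden tray on the left, 290 (x) by 120 (y) mm outside, walls 6 mm thick and 30 mm high, inner floor 6 mm above the counter; origin at the centre of its underside
- tin0: spice tin, one of two or three alike: plain grey metal drum 50 mm across and 42 mm tall with a flat dark lid, 90 g, standing upright under the rack at the start; origin at the centre of its underside; it may be absent
- tin1: spice tin, one of two or three alike: plain grey metal drum 50 mm across and 42 mm tall with a flat dark lid, 90 g, standing upright under the rack at the start; origin at the centre of its underside; it may be absent
- tin2: spice tin, one of two or three alike: plain grey metal drum 50 mm across and 42 mm tall with a flat dark lid, 90 g, standing upright under the rack at the start; origin at the centre of its underside; it may be absent
- soap: bystander: white ceramic soap dispenser, 64 mm across, 160 tall, right of the rack; origin under its centre
- mug: bystander: blue mug beyond the tray, 80 mm across, 90 tall; origin under its centre
- ramekin: bystander: small white bowl 68 mm across, 42 tall, on the far (+y) side of the tray; origin under its centre
- eggcup: bystander: small white cup 56 mm across, 45 tall, beside the mat; origin under its centre
- mill: bystander: wooden pepper mill, 140 mm tall, far left; origin under its centre
Mind the look-alikes: they are no part of the job. Leave any pink or red look-alike of the tin1 alone. What is shaped like the tin0 but blue is not meant.

How it is judged:
On the way, in this order (a step that is already met when the one before it is completed fails the run):
1. the lamp knob stands over the middle of the rack (within 60 mm) and the arm is at rest (horizontal distance between lamp_knob and rack_middle below 0.06 m and velocity of joint lamp_arm between -0.03 and 0.03 rad/s), for 0.3 s.
2. a tin under the rack is gripped in the grabber's jaws, trigger squeezed (((horizontal distance between jaw_gap and tin0 below 0.03 m and value of joint trigger between 0.01 and 0.021 m and contact force between grabber and tin0 above 2 N and x of tin0 in the frame of rack above -0.06 m) or (horizontal distance between jaw_gap and tin1 below 0.03 m and value of joint trigger between 0.01 and 0.021 m and contact force between grabber and tin1 above 2 N and x of tin1 in the frame of rack above -0.06 m) or (horizontal distance between jaw_gap and tin2 below 0.03 m and value of joint trigger between 0.01 and 0.021 m and contact force between grabber and tin2 above 2 N and x of tin2 in the frame of rack above -0.06 m))), for 0.2 s.
At the end, for the whole second after the job is handed in: the lamp knob is over the rack's middle within 60 mm; every tin stands upright (within 0.15 rad) on the tray's floor inside its walls, at rest; the grabber lies flat on the mat, its middle within 50 mm (lengthwise) and 45 mm (across) of the mat's centre, along the mat within 0.35 rad, trigger open (horizontal distance between lamp_knob and rack_middle below 0.06 m and x of tin0 in the frame of tray between -0.12 and 0.12 m and y of tin0 in the frame of tray between -0.045 and 0.045 m and z of tin0 in the frame of tray between -0.005 and 0.014 m and angle between each of tin0, tin1, tin2's own z axis and vertical below 0.15 rad and linear speed of each of tin0, tin1, tin2, grabber below 0.03 m/s and x of tin1 in the frame of tray between -0.12 and 0.12 m and y of tin1 in the frame of tray between -0.045 and 0.045 m and z of tin1 in the frame of tray between -0.005 and 0.014 m and x of tin2 in the frame of tray between -0.12 and 0.12 m and y of tin2 in the frame of tray between -0.045 and 0.045 m and z of tin2 in the frame of tray between -0.005 and 0.014 m and x of grabber_mid in the frame of mat between -0.05 and 0.05 m and y of grabber_mid in the frame of mat between -0.045 and 0.045 m and z of grabber_mid in the frame of mat below 0.015 m and angle between grabber's own z axis and vertical below 0.12 rad and angle between the x axis of grabber and the x axis of mat, either way round below 0.35 rad and value of joint trigger below 0.004 m); the robot touches nothing.
It fails at once if the fingers touch a tin that is still under the rack (its centre less than 60 mm in front of the rack's centre line, or behind) ((contact force between the fingers and tin0 above 0.5 N and z of tin0 in the frame of rack below 0.03 m and x of tin0 in the frame of rack between -0.06 and 0.09 m and y of tin0 in the frame of rack between -0.22 and 0.22 m) or (contact force between the fingers and tin1 above 0.5 N and z of tin1 in the frame of rack below 0.03 m and x of tin1 in the frame of rack between -0.06 and 0.09 m and y of tin1 in the frame of rack between -0.22 and 0.22 m) or (contact force between the fingers and tin2 above 0.5 N and z of tin2 in the frame of rack below 0.03 m and x of tin2 in the frame of rack between -0.06 and 0.09 m and y of tin2 in the frame of rack between -0.22 and 0.22 m)).
It fails at once if a bystander is moved more than 40 mm or knocked over (distance of any of soap, mug, ramekin, eggcup, mill from where it was at the start of the episode above 0.04 m or angle between any of soap, mug, ramekin, eggcup, mill's own z axis and vertical above 0.5 rad).
Of tin0, tin1, tin2 only 2 to 3 are there at a start; the rules pass over those that are not, and their reading is None.
At some moment in a run one of tin0, tin1, tin2 may be knocked a few centimetres aside while the robot is not near it.
It also fails if it takes over 210 s, if anything falls off the work surface, if the arm or the gripper's body presses on something with over 40 N, if the wrist force passes 120 N, or if a joint passes its speed limit or range.

## Robot

A 6-joint arm with a two-finger parallel gripper is mounted at the origin on the work surface. World frame = base frame: x ahead of the robot, y to its left, z up, the work surface at z = 0. Lengths are in m, angles in rad, forces in N, time in s.
With the tool pointing down it reaches from about 0.35 to 0.975 m from the base axis. Payload 17.4 kg.
Tool frame: the origin (TCP) lies at the very end of the fingers, on their centre line; the grasp point (between the pads) lies 19 mm behind it; z points along the fingers, x is the direction in which the jaws open and shut, and the axes are right-handed (so a half turn about z gives the same grasp; the last joint's range is limited). The gripper opens to 85 mm and grips with 20 to 120 N. Pads are 22 mm wide; open, the fingers measure 114 mm over their backs; the gripper's body (76 mm by 85 mm) begins 54 mm behind the grasp point. The pads swing forward as they close: fully open they stand 13 mm farther back than shut.
Start: joints at [-1.251, 0.116, 1.442, -0, 1.584, -0.038], TCP at [0.236, -0.632, 0.231] pointing down, gripper open.
Joint ranges: [-2.83, 2.83], [-0.83, 2.19], [0.07, 2.5], [-1.14, 4.28], [0.01, 3], [-2.97, 2.97]. Speed limits (rad/s): [1.89, 1.89, 2.22, 3.14, 3.14, 3.14].

## Interface

Orientations are given as a unit quaternion [x, y, z, w].
In Python, from plant import env, viewer, order gives the robot as it stands.
- The arm moves only by the tool drive_tool, never from a script. Its argument "steps" is a list of rows, each a list of 3 entries, a list of its own where there are three numbers: the shift along the world's x, y, z scaled (see below), then the turn, a rotation vector about the world's x, y, z scaled (see below), then the opening, from 0 (shut) to 1 (fully open). In form: [[[tx, ty, tz], [wx, wy, wz], jaw], ...]. A call has 1 to 8 rows; each row is the pose to reach, as a shift and turn from the pose measured when the call began; what a row does not reach only later rows make up. The controller multiplies each number of a shift by 120 mm and each number of a turn by 45 degrees. A row lasts 1/12 s, in which the tool goes at most 41.7 mm and 7.16 degrees, less where a joint would pass 70% of its speed; a pose out of reach is approached as far as the arm can. A call with a number of a shift or a turn outside -1 to 1 is refused whole. A call with a gripper value outside its range is refused whole. The fingers move at their own pace and stop on an object; "newtons" is the grip in N (left out, the last holds). Time passes only in rows, so rows that repeat a pose let the fingers close. It gives the time, the measured TCP pose, the force and the opening at its end, in the units of the state.
- env.observe(): the state, without advancing time (a new reading comes with each control period).
- viewer.get_image(name): name is "scene" or "top"; returns a dict with "frame" (480x640x3 uint8, red, green, blue), "fx", "fy", "cx", "cy" (pixels), "rvec" (rotation vector, rad) and "tvec" (3), from world to camera coordinates, as OpenCV has them. Camera axes: x right, y down, z forward; pixel columns grow to the right and rows downward; lengths in m; the calibration is good to about 2 mm. A picture is of the moment at which its call begins. There is no depth.
- order.hand_in(): hands the job in, once; it reports no verdict.
The state is a dict: "clock": time; "q": joint angles; "qd": joint speeds; "joint_torque": joint torques, N m; "eef_pos": TCP position; "tcp_rot": TCP orientation; "wrist_force": force on the tool from outside, world axes, zero at the start; "moment": the same for the moment, N m; "grip_width": opening from 0.0 (shut) to 1.0 (fully open).
Only numpy, scipy, OpenCV 4.12 (cv2) and the standard library are available. Lean on these libraries where they do the work, as an engineer would, in place of code of your own. Each camera call takes 0.05 s, during which the arm holds its last target.

## Working session

There is one attempt and no reset: what is moved stays moved. The work goes in short steps, Python scripts to look and compute and a tool call to move; the robot and the scene stay as the last step left them, time stands still between calls to the robot, and variables do not carry over. Pictures are saved under pics/ and viewed, and the job is handed in when it is done.

Besides the shell and the picture viewer there is one more tool, called as name(argument=value, ...) on one line, values as JSON. drive_tool: Moves the arm, as the interface text tells. Shifts and turns lie within -1 to 1; 1 stands for 120 mm of shift or 45 degrees of turn. Its arguments: {"type":"object","properties":{"steps":{"type":"array"},"newtons":{"type":"number"}},"required":["steps"]}

```bash
mkdir -p pics; ls; cat > h.py <<'E'
import numpy as np, cv2
from plant import env, viewer, order
def cam(n):
    d=viewer.get_image(n); R=cv2.Rodrigues(np.array(d['rvec'],float))[0]; t=np.array(d['tvec'],float).ravel()
    return d,R,t
def shot(n,f):
    d,R,t=cam(n); cv2.imwrite(f'pics/{f}.png',d['frame'][:,:,::-1])
    np.savez(f'pics/{f}.npz',R=R,t=t,K=[d['fx'],d['fy'],d['cx'],d['cy']]); return d['frame'],(R,t,(d['fx'],d['fy'],d['cx'],d['cy']))
def load(f):
    z=np.load(f'pics/{f}.npz'); return z['R'],z['t'],z['K']
def px2(c,u,v,z):
    R,t,K=c; r=R.T@np.array([(u-K[2])/K[0],(v-K[3])/K[1],1]); o=-R.T@t
    return o+r*(z-o[2])/r[2]
def proj(c,p):
    R,t,K=c; q=R@np.array(p,float)+t; return np.array([K[0]*q[0]/q[2]+K[2],K[1]*q[1]/q[2]+K[3]])
E
python3 - <<'E'
from h import *
for n in('scene','top'):
    f,c=shot(n,n+'0'); print(n,-c[0].T@c[1],c[2], c[0][2])
s=env.observe(); print({k:np.round(v,3) for k,v in s.items()})
E
```

```text
pics
scene [ 1.24489565 -0.26995976  1.15214106] (470.9612943601487, 470.9612943601487, 317.6033170912732, 240.4773195331229) [-0.52435221  0.22554882 -0.82108617]
top [0.4058231  0.01216879 1.75042688] (540.3647442942014, 540.3647442942014, 326.1172701453171, 244.07220669962828) [ 0.13975253 -0.01082276 -0.99012731]
{'clock': np.float64(0.1), 'q': array([-1.251,  0.116,  1.442, -0.   ,  1.584, -0.038]), 'qd': array([ 0.002, -0.   , -0.002, -0.001,  0.001, -0.   ]), 'joint_torque': array([ 2.0000e-03, -7.3367e+01, -6.3379e+01, -0.0000e+00,  5.0000e-03,
        0.0000e+00]), 'eef_pos': array([ 0.236, -0.632,  0.231]), 'tcp_rot': array([ 0.822, -0.57 , -0.   , -0.   ]), 'wrist_force': array([ 0.294, -1.258,  0.008]), 'moment': array([ 0.031, -0.052, -0.   ]), 'grip_width': np.float64(0.997)}
```

View pics/scene0.png

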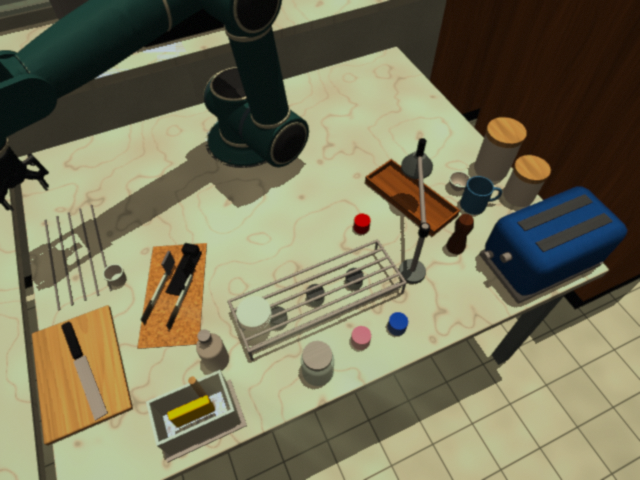

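View pics/top0.png

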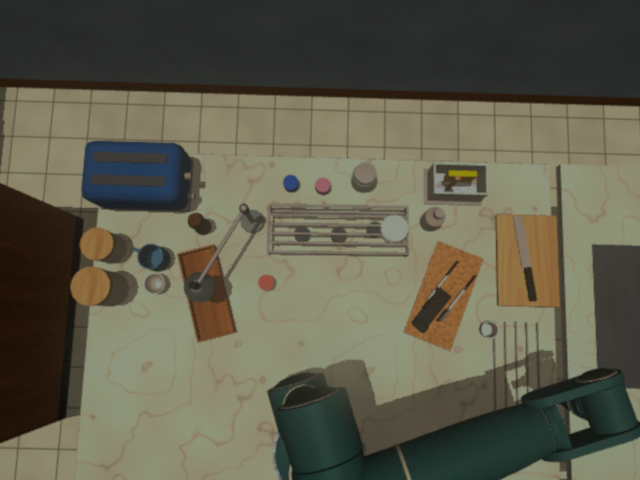

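Top view: the rack is at about (338,230), with three dark lids under it near (303,233), (338,234) and (373,230). The look-alikes are blue (291,183), pink (323,186) and red (267,282). The lamp pivot is at (244,209), the shade at (197,287), the tray at (207,293) and the mat at (443,297). I'll zoom in.

```bash
python3 - <<'E'
import cv2
a=cv2.imread('pics/top0.png')
cv2.imwrite('pics/c1.png',cv2.resize(a[165:355,170:430],None,fx=3,fy=3,interpolation=cv2.INTER_CUBIC))
cv2.imwrite('pics/c2.png',cv2.resize(a[220:370,390:560],None,fx=4,fy=4,interpolation=cv2.INTER_CUBIC))
b=cv2.imread('pics/scene0.png')
cv2.imwrite('pics/c3.png',cv2.resize(b[130:370,220:480],None,fx=2.5,fy=2.5,interpolation=cv2.INTER_CUBIC)[:600])
E
```

```text
(no output)
```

View pics/c1.png

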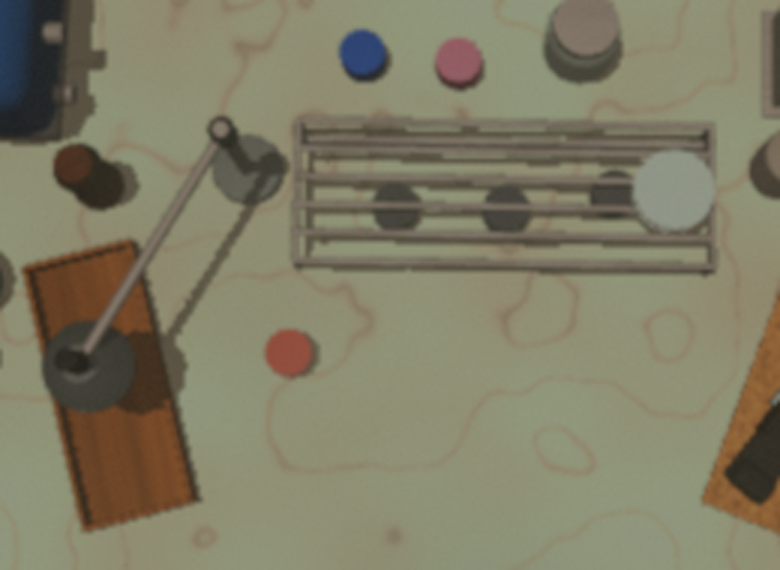

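View pics/c2.png

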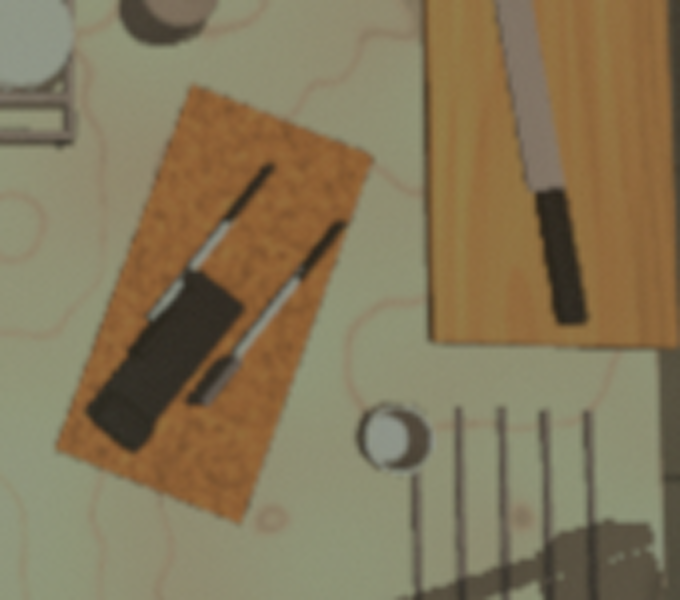

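View pics/c3.png

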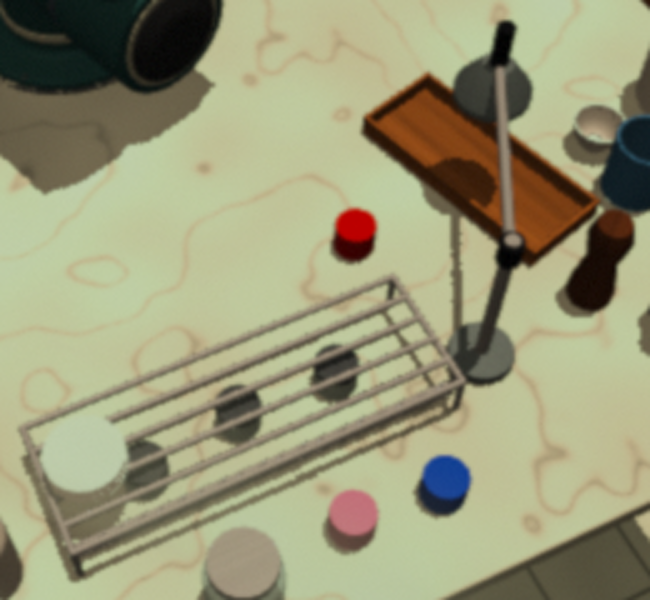

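```bash
python3 - <<'E'
from h import *
c=load('top0'); s=load('scene0')
T=lambda x,y:(170+x/3,165+y/3)
M=lambda x,y:(390+x/4,220+y/4)
S=lambda x,y:(220+x/2.5,130+y/2.5)
r=lambda n,p:print(n,np.round(p,3))
r('pivot',px2(c,*T(221,127),.215)); r('pivot s',px2(s,*S(513,240),.215))
r('knobtop',px2(c,*T(70,357),.26)); r('knobtop s',px2(s,*S(506,26),.26))
for n,p in dict(rFL=(295,265),rFR=(712,270),rBL=(297,120),rBR=(712,127)).items(): r(n,px2(c,*T(*p),.06))
for n,p in dict(rFL=(392,280),rBL=(465,380),rFR=(25,430),rBR=(75,550)).items(): r(n+' s',px2(s,*S(*p),.06))
for n,p in dict(t0=(397,208),t1=(506,210),t2=(613,194)).items(): r(n,px2(c,*T(*p),.042))
for n,p in dict(t0=(335,363),t1=(238,402),t2=(143,460)).items(): r(n+' s',px2(s,*S(*p),.042))
r('red',px2(c,*T(290,352),.042))
for n,p in dict(trTL=(25,268),trTR=(134,242),trBR=(197,499),trBL=(85,529)).items(): r(n,px2(c,*T(*p),.03))
for n,p in dict(mTL=(193,86),mTR=(373,157),mBR=(242,523),mBL=(56,449)).items(): r(n,px2(c,*M(*p),.004))
for n,p,z in [('jawL',(270,166),.034),('jawR',(340,225),.034),('jawLb',(225,218),.034),('jawRb',(300,278),.034),('trig f',(235,362),.08),('trig b',(200,403),.08),('heelL',(88,410),.03),('heelR',(135,450),.03),('bodyFL',(190,272),.03),('bodyFR',(243,305),.03)]: r(n,px2(c,*M(*p),z))
for n,p in dict(soap=(432,212),eggcup=(487,328),ramekin=(155,283),mug=(152,257)).items(): r(n,px2(c,*p,.045))
E
python3 - <<'E'
import cv2
b=cv2.imread('pics/scene0.png')
cv2.imwrite('pics/c4.png',cv2.resize(b[230:360,90:240],None,fx=4.5,fy=4.5,interpolation=cv2.INTER_CUBIC))
E
```

```text
pivot [0.723 0.236 0.215]
pivot s [0.719 0.246 0.215]
knobtop [0.495 0.358 0.26 ]
knobtop s [0.496 0.367 0.26 ]
rFL [0.61  0.175 0.06 ]
rFR [ 0.617 -0.264  0.06 ]
rBL [0.765 0.179 0.06 ]
rBR [ 0.77  -0.263  0.06 ]
rFL s [0.623 0.179 0.06 ]
rBL s [0.769 0.187 0.06 ]
rFR s [ 0.628 -0.257  0.06 ]
rBR s [ 0.773 -0.254  0.06 ]
t0 [0.676 0.07  0.042]
t1 [ 0.677 -0.046  0.042]
t2 [ 0.698 -0.16   0.042]
t0 s [0.683 0.077 0.042]
t1 s [ 0.682 -0.039  0.042]
t2 s [ 0.703 -0.156  0.042]
red [0.52  0.178 0.042]
trTL [0.602 0.464 0.03 ]
trTR [0.633 0.35  0.03 ]
trBR [0.364 0.27  0.03 ]
trBL [0.331 0.385 0.03 ]
mTL [ 0.671 -0.374  0.004]
mTR [ 0.617 -0.521  0.004]
mBR [ 0.32  -0.412  0.004]
mBL [ 0.375 -0.263  0.004]
jawL [ 0.604 -0.429  0.034]
jawR [ 0.558 -0.485  0.034]
jawLb [ 0.561 -0.393  0.034]
jawRb [ 0.515 -0.452  0.034]
trig f [ 0.446 -0.389  0.08 ]
trig b [ 0.414 -0.362  0.08 ]
heelL [ 0.406 -0.284  0.03 ]
heelR [ 0.376 -0.322  0.03 ]
bodyFL [ 0.517 -0.365  0.03 ]
bodyFR [ 0.492 -0.408  0.03 ]
soap [ 0.761 -0.345  0.045]
eggcup [ 0.395 -0.517  0.045]
ramekin [0.508 0.528 0.045]
mug [0.59  0.543 0.045]
```

View pics/c4.png

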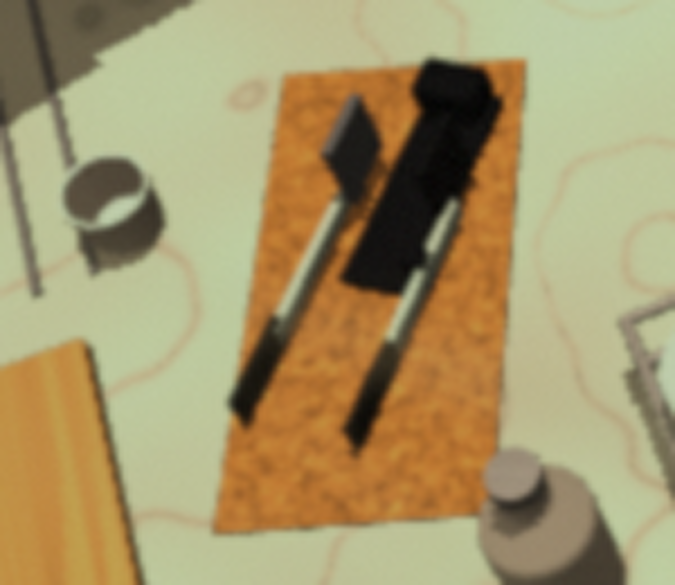

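The only three grey drums are under the rack, so those are the tins. Red (267,282), pink (323,186) and blue (291,183) stay where they are. The two cameras disagree by about 8 mm, so I'm averaging them for now. First the lamp: I'll lift and travel to the knob.

drive_tool(steps=[[[0.1, 0.33, 0.7], [0, 0, 0], 1], [[0.2, 0.66, 0.75], [0, 0, 0], 1], [[0.3, 1, 0.75], [0, 0, 0], 1], [[0.3, 1, 0.75], [0, 0, 0], 1]])

```text
clock: 0.43
eef_pos: [0.2725, -0.5107, 0.3219]
tcp_rot: [0.821, -0.57, -0.0, -0.0]
wrist_force: [1.4, -1.0, 1.3]
grip_width: 1.004
```

drive_tool(steps=[[[0.1, 0.33, 0], [0, 0, 0], 1], [[0.2, 0.66, 0], [0, 0, 0], 1], [[0.3, 1, 0], [0, 0, 0], 1], [[0.3, 1, 0], [0, 0, 0], 1]])

```text
clock: 0.77
eef_pos: [0.3097, -0.3861, 0.3228]
tcp_rot: [0.822, -0.569, 0.001, -0.0]
wrist_force: [-2.0, -0.1, -0.1]
grip_width: 1.003
```

drive_tool(steps=[[[0.1, 0.33, 0], [0, 0, 0], 1], [[0.2, 0.66, 0], [0, 0, 0], 1], [[0.3, 1, 0], [0, 0, 0], 1], [[0.3, 1, 0], [0, 0, 0], 1]])

```text
clock: 1.1
eef_pos: [0.3467, -0.2617, 0.3233]
tcp_rot: [0.823, -0.568, 0.001, -0.001]
wrist_force: [-0.2, 0.0, -0.0]
grip_width: 0.999
```

drive_tool(steps=[[[0.1, 0.33, 0], [0, 0, 0], 1], [[0.2, 0.66, 0], [0, 0, 0], 1], [[0.3, 1, 0], [0, 0, 0], 1], [[0.3, 1, 0], [0, 0, 0], 1]])

```text
clock: 1.43
eef_pos: [0.3836, -0.1371, 0.3235]
tcp_rot: [0.825, -0.566, 0.001, -0.002]
wrist_force: [-0.3, 0.0, 0.7]
grip_width: 0.999
```

drive_tool(steps=[[[0.1, 0.33, 0], [0, 0, 0], 1], [[0.2, 0.66, 0], [0, 0, 0], 1], [[0.3, 1, 0], [0, 0, 0], 1], [[0.3, 1, 0], [0, 0, 0], 1]])

```text
clock: 1.77
eef_pos: [0.4204, -0.0124, 0.3232]
tcp_rot: [0.826, -0.564, 0.001, -0.002]
wrist_force: [-0.0, -1.0, 0.2]
grip_width: 0.995
```

drive_tool(steps=[[[0.1, 0.33, 0], [0, 0, 0], 1], [[0.2, 0.66, 0], [0, 0, 0], 1], [[0.3, 1, 0], [0, 0, 0], 1], [[0.3, 1, 0], [0, 0, 0], 1]])

```text
clock: 2.1
eef_pos: [0.4572, 0.1118, 0.3223]
tcp_rot: [0.827, -0.562, 0.0, -0.002]
wrist_force: [0.3, -0.2, -0.4]
grip_width: 1.0
```

```bash
python3 - <<'E'
from h import *
p=env.observe()['eef_pos']
for n in('scene','top'):
    f,c=shot(n,n+'1'); u,v=proj(c,p); print(n,u,v)
    f=cv2.cvtColor(f,cv2.COLOR_RGB2BGR); x,y=int(u)-60,int(v)-50
    x=max(x,0);y=max(y,0)
    k=cv2.resize(f[y:y+100,x:x+120],None,fx=5,fy=5,interpolation=cv2.INTER_CUBIC)
    cv2.drawMarker(k,(int((u-x)*5),int((v-y)*5)),(0,0,255),0,20); cv2.imwrite(f'pics/{n}1c.png',k)
E
```

```text
scene 330.80787308934623 142.64012718450016
top 280.79011526459 299.41280542073986
```

View pics/scene1c.png

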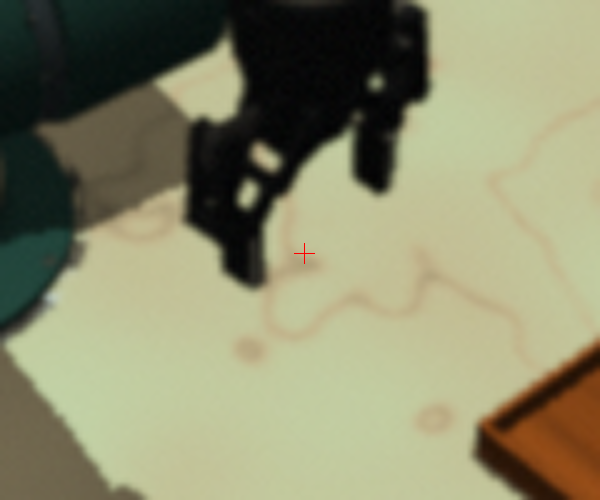

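View pics/top1c.png

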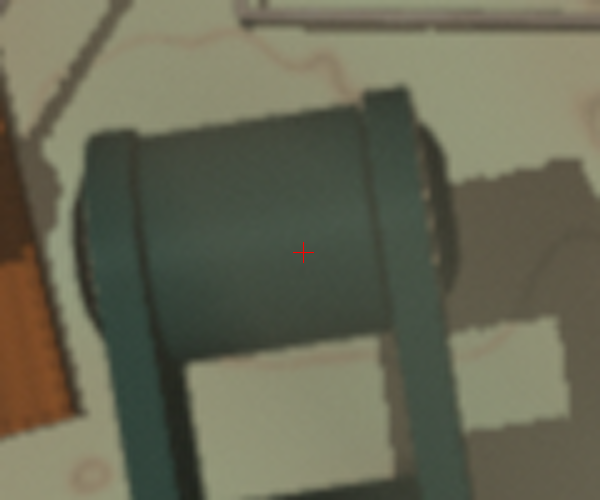

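The scene view reads about 4 mm to the image right of the true position, so averaging both views is right. Going on to the knob at (0.496, 0.362).

drive_tool(steps=[[[0.05, 0.33, 0], [0, 0, 0], 1], [[0.1, 0.66, 0], [0, 0, 0], 1], [[0.16, 1, 0], [0, 0, 0], 1], [[0.16, 1, 0], [0, 0, 0], 1]])

```text
clock: 2.53
eef_pos: [0.4764, 0.2315, 0.3216]
tcp_rot: [0.827, -0.562, -0.0, -0.001]
wrist_force: [0.6, -0.4, -0.1]
grip_width: 1.001
```

drive_tool(steps=[[[0.05, 0.33, 0], [0, 0, 0], 1], [[0.1, 0.66, 0], [0, 0, 0], 1], [[0.16, 1, 0], [0, 0, 0], 1], [[0.16, 1, 0], [0, 0, 0], 1], [[0.16, 1, 0], [0, 0, 0], 1]])

```text
clock: 2.95
eef_pos: [0.4963, 0.3513, 0.3205]
tcp_rot: [0.827, -0.562, -0.0, -0.0]
wrist_force: [0.1, -0.2, -0.1]
grip_width: 1.0
```

```bash
python3 - <<'E'
from h import *
f,c=shot('scene','s2'); print(env.observe()['eef_pos'])
f=cv2.cvtColor(f,cv2.COLOR_RGB2BGR)
cv2.imwrite('pics/s2c.png',cv2.resize(f[60:220,340:500],None,fx=3.7,fy=3.7,interpolation=cv2.INTER_CUBIC))
E
```

```text
[0.49626731 0.3503354  0.32119982]
```

View pics/s2c.png

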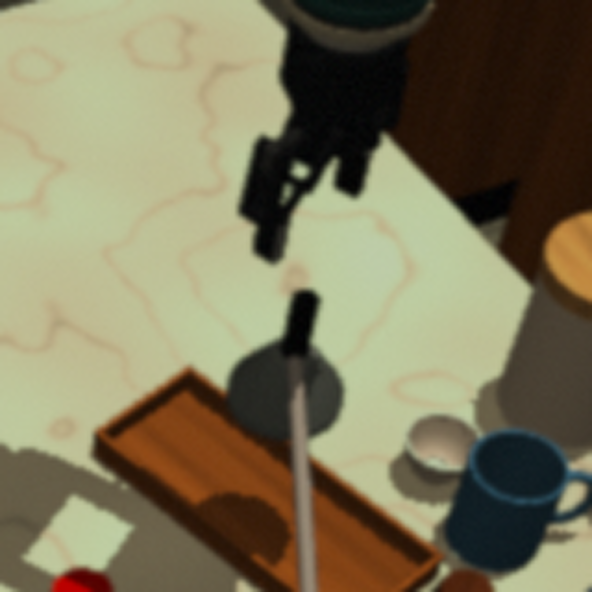

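```bash
python3 - <<'E'
from h import *
c=load('s2')
g=lambda x,y:(340+x/3.7,60+y/3.7)
p=px2(c,*g(309,222),.334);k=px2(c,*g(308,293),.26);print(p,k,k-p)
E
```

```text
[0.49559567 0.3561873  0.334     ] [0.49310989 0.37150429 0.26      ] [-0.00248578  0.015317   -0.074     ]
```

drive_tool(steps=[[[-0.02, 0.11, -0.2], [0, 0, 0], 1], [[-0.02, 0.11, -0.4], [0, 0, 0], 1], [[-0.02, 0.11, -0.6], [0, 0, 0], 1], [[-0.02, 0.11, -0.78], [0, 0, 0], 1], [[-0.02, 0.11, -0.78], [0, 0, 0], 1]])

```text
clock: 3.42
eef_pos: [0.4933, 0.3607, 0.2236]
tcp_rot: [0.827, -0.563, -0.001, 0.002]
wrist_force: [0.4, -0.3, -0.7]
grip_width: 1.003
```

drive_tool(steps=[[[0, 0, 0], [0, 0, 0], 0.1], [[0, 0, 0], [0, 0, 0], 0.1], [[0, 0, 0], [0, 0, 0], 0.1], [[0, 0, 0], [0, 0, 0], 0.1], [[0, 0, 0], [0, 0, 0], 0.1], [[0, 0, 0], [0, 0, 0], 0.1], [[0, 0, 0], [0, 0, 0], 0.1], [[0, 0, 0], [0, 0, 0], 0.1]], newtons=25)

```text
clock: 4.08
eef_pos: [0.4929, 0.3614, 0.2248]
tcp_rot: [0.827, -0.562, -0.001, 0.001]
wrist_force: [-6.4, 2.2, 4.8]
grip_width: 0.251
```

```bash
python3 - <<'E'
import numpy as np
P=np.array([.722,.240]); 
a=np.radians(np.linspace(152,270,21)); q=P+.26*np.c_[np.cos(a),np.sin(a)]
print(np.round(q[0],3))
for i in range(0,20,4):
    print(np.round((q[i+1:i+5]-q[i])/.12,2).tolist(), np.round(q[i+4],3))
E
```

```text
[0.492 0.362]
[[-0.09, -0.2], [-0.17, -0.41], [-0.22, -0.63], [-0.25, -0.85]] [0.463 0.26 ]
[[-0.01, -0.22], [0.01, -0.45], [0.05, -0.66], [0.11, -0.88]] [0.476 0.154]
[[0.08, -0.21], [0.19, -0.4], [0.31, -0.59], [0.46, -0.76]] [0.531 0.063]
[[0.16, -0.16], [0.33, -0.29], [0.52, -0.41], [0.72, -0.51]] [0.618 0.002]
[[0.21, -0.08], [0.42, -0.14], [0.64, -0.17], [0.87, -0.18]] [ 0.722 -0.02 ]
```

drive_tool(steps=[[[-0.05, -0.1, 0], [0, 0, 0], 0.1], [[-0.09, -0.2, 0], [0, 0, 0], 0.1], [[-0.13, -0.3, 0], [0, 0, 0], 0.1], [[-0.17, -0.41, 0], [0, 0, 0], 0.1], [[-0.2, -0.52, 0], [0, 0, 0], 0.1], [[-0.22, -0.63, 0], [0, 0, 0], 0.1], [[-0.24, -0.74, 0], [0, 0, 0], 0.1], [[-0.25, -0.85, 0], [0, 0, 0], 0.1]])

```text
clock: 4.75
eef_pos: [0.4614, 0.2592, 0.2248]
tcp_rot: [0.827, -0.562, -0.003, 0.001]
wrist_force: [-10.4, 4.8, -0.9]
grip_width: 0.248
```

drive_tool(steps=[[[-0.03, -0.11, 0], [0, 0, 0], 0.1], [[-0.03, -0.22, 0], [0, 0, 0], 0.1], [[-0.02, -0.33, 0], [0, 0, 0], 0.1], [[-0.01, -0.45, 0], [0, 0, 0], 0.1], [[0.01, -0.56, 0], [0, 0, 0], 0.1], [[0.03, -0.66, 0], [0, 0, 0], 0.1], [[0.06, -0.77, 0], [0, 0, 0], 0.1], [[0.1, -0.88, 0], [0, 0, 0], 0.1]])

```text
clock: 5.42
eef_pos: [0.4729, 0.1528, 0.2251]
tcp_rot: [0.827, -0.562, -0.003, 0.001]
wrist_force: [-4.9, 1.6, -0.2]
grip_width: 0.25
```

drive_tool(steps=[[[0.04, -0.1, 0], [0, 0, 0], 0.1], [[0.08, -0.21, 0], [0, 0, 0], 0.1], [[0.13, -0.31, 0], [0, 0, 0], 0.1], [[0.19, -0.4, 0], [0, 0, 0], 0.1], [[0.25, -0.5, 0], [0, 0, 0], 0.1], [[0.31, -0.59, 0], [0, 0, 0], 0.1], [[0.38, -0.68, 0], [0, 0, 0], 0.1], [[0.46, -0.76, 0], [0, 0, 0], 0.1]])

```text
clock: 6.08
eef_pos: [0.5283, 0.0603, 0.2252]
tcp_rot: [0.827, -0.562, -0.003, 0.002]
wrist_force: [-4.8, -1.4, -0.1]
grip_width: 0.252
```

drive_tool(steps=[[[0.08, -0.08, 0], [0, 0, 0], 0.1], [[0.16, -0.16, 0], [0, 0, 0], 0.1], [[0.25, -0.23, 0], [0, 0, 0], 0.1], [[0.33, -0.3, 0], [0, 0, 0], 0.1], [[0.42, -0.36, 0], [0, 0, 0], 0.1], [[0.52, -0.41, 0], [0, 0, 0], 0.1], [[0.62, -0.46, 0], [0, 0, 0], 0.1], [[0.72, -0.51, 0], [0, 0, 0], 0.1]])

```text
clock: 6.75
eef_pos: [0.6159, -0.0017, 0.2253]
tcp_rot: [0.827, -0.562, -0.003, 0.002]
wrist_force: [-2.6, 0.2, 1.7]
grip_width: 0.249
```

drive_tool(steps=[[[0.11, -0.04, 0], [0, 0, 0], 0.1], [[0.22, -0.08, 0], [0, 0, 0], 0.1], [[0.33, -0.11, 0], [0, 0, 0], 0.1], [[0.44, -0.14, 0], [0, 0, 0], 0.1], [[0.55, -0.16, 0], [0, 0, 0], 0.1], [[0.66, -0.17, 0], [0, 0, 0], 0.1], [[0.77, -0.18, 0], [0, 0, 0], 0.1], [[0.88, -0.18, 0], [0, 0, 0], 0.1]])

```text
clock: 7.42
eef_pos: [0.7228, -0.0236, 0.2253]
tcp_rot: [0.827, -0.562, -0.003, 0.002]
wrist_force: [-3.9, 2.4, 3.2]
grip_width: 0.248
```

drive_tool(steps=[[[0.03, 0, 0], [0, 0, 0], 0.1], [[0.05, 0, 0], [0, 0, 0], 0.1], [[0.05, 0, 0], [0, 0, 0], 0.1], [[0.05, 0, 0], [0, 0, 0], 0.1], [[0.05, 0, 0], [0, 0, 0], 0.5], [[0.05, 0, 0], [0, 0, 0], 0.8], [[0.05, 0, 0], [0, 0, 0], 0.8], [[0.05, 0, 0], [0, 0, 0], 0.8]])

```text
clock: 8.08
eef_pos: [0.7289, -0.0239, 0.2252]
tcp_rot: [0.827, -0.562, -0.003, 0.002]
wrist_force: [0.0, -1.0, 0.0]
grip_width: 0.791
```

drive_tool(steps=[[[0, 0, 0.2], [0, 0, 0], 0.8], [[0, 0, 0.5], [0, 0, 0], 0.8], [[0, 0, 0.8], [0, 0, 0], 0.8], [[0, 0, 0.8], [0, 0, 0], 0.8]])

```text
clock: 8.42
eef_pos: [0.7297, -0.0241, 0.3299]
tcp_rot: [0.827, -0.562, 0.001, -0.0]
wrist_force: [-0.6, -0.6, 1.5]
grip_width: 0.803
```

drive_tool(steps=[[[-0.3, -0.2, 0.2], [0, 0, -0.15], 1], [[-0.6, -0.5, 0.2], [0, 0, -0.3], 1], [[-0.9, -0.8, 0.2], [0, 0, -0.45], 1], [[-1, -1, 0.2], [0, 0, -0.6], 1], [[-1, -1, 0.2], [0, 0, -0.67], 1], [[-1, -1, 0.2], [0, 0, -0.67], 1]])

```text
clock: 8.92
eef_pos: [0.608, -0.1467, 0.3551]
tcp_rot: [-0.65, 0.76, -0.002, 0.0]
wrist_force: [0.6, 0.8, -0.3]
grip_width: 0.998
```

drive_tool(steps=[[[-0.3, -0.2, 0], [0, 0, -0.15], 1], [[-0.6, -0.5, 0], [0, 0, -0.3], 1], [[-0.9, -0.8, 0], [0, 0, -0.45], 1], [[-1, -1, 0], [0, 0, -0.6], 1], [[-1, -1, 0], [0, 0, -0.67], 1], [[-1, -1, 0], [0, 0, -0.67], 1]])

```text
clock: 9.42
eef_pos: [0.487, -0.2683, 0.3553]
tcp_rot: [-0.428, 0.904, -0.002, -0.0]
wrist_force: [0.7, -0.1, 0.2]
grip_width: 0.998
```

```bash
python3 - <<'E'
from h import *
print(env.observe()['q'])
f,c=shot('scene','s3'); f2,c2=shot('top','t3')
cv2.imwrite('pics/t3c.png',cv2.resize(f2[190:340,240:500,::-1],None,fx=3,fy=3,interpolation=cv2.INTER_CUBIC))
E
```

```text
[-0.54793102 -0.15085558  1.50641177 -0.00298933  1.78202373  1.70877276]
```

View pics/s3.png

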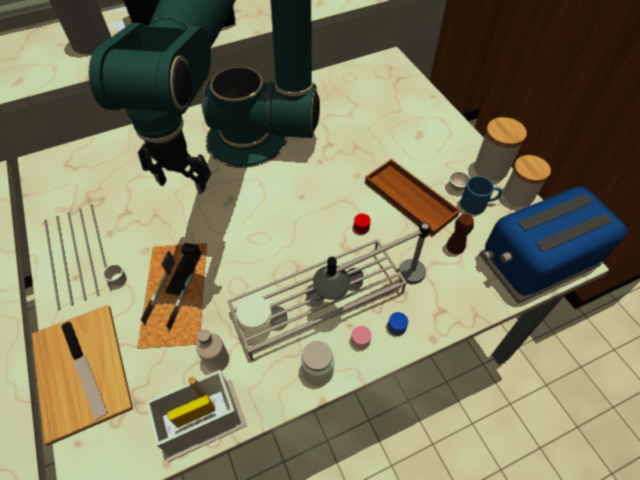

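View pics/t3c.png

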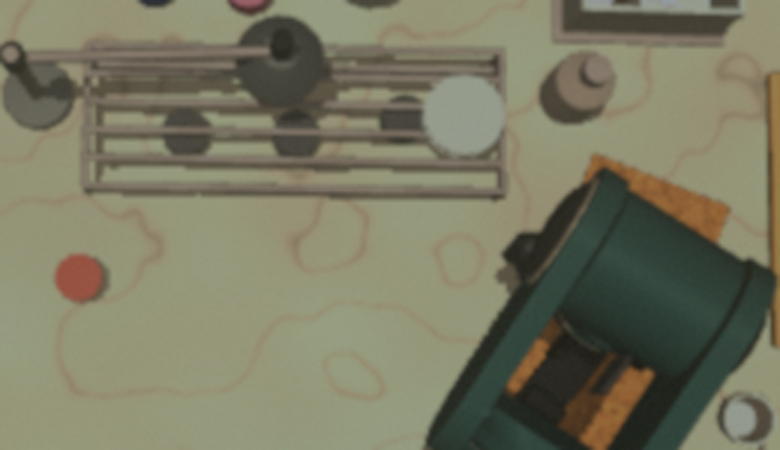

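```bash
python3 - <<'E'
from h import *
s=load('scene0');g=lambda x,y:(90+x/4.5,230+y/4.5)
P={}
for n,p,z in [('jL',(352,430),.034),('jR',(238,403),.034),('jLb',(390,343),.034),('jRb',(278,320),.034),('trA',(354,95),.08),('trB',(330,152),.08)]:
    P[n]=px2(s,*g(*p),z); print(n,P[n].round(3))
m=(P['jL']+P['jR'])/2; mb=(P['jLb']+P['jRb'])/2; d=(m-mb); print(m,mb,np.arctan2(d[1],d[0]))
x=np.array([np.cos(-.68),np.sin(-.68)]);print('origin',m[:2]-.17*x,mb[:2]-.11*x, (P['trA']+P['trB'])[:2]/2+.03*np.array([-x[1],x[0]]))
E
```

```text
jL [ 0.611 -0.423  0.034]
jR [ 0.566 -0.479  0.034]
jLb [ 0.565 -0.389  0.034]
jRb [ 0.522 -0.446  0.034]
trA [ 0.419 -0.361  0.08 ]
trB [ 0.453 -0.384  0.08 ]
[ 0.58839456 -0.45110957  0.034     ] [ 0.54398209 -0.41722144  0.034     ] -0.651789551889156
origin [ 0.4562072  -0.34421476] [ 0.45844909 -0.3480542 ] [ 0.45517218 -0.34887199]
```

Both views put the grabber's origin at about (0.454, −0.349), yaw about −0.67. The lamp shade is over the rack and all three tins are still in place. Moving above the grabber and down in stages.

drive_tool(steps=[[[-0.13, -0.33, -0.3], [0, 0, 0.02], 1], [[-0.27, -0.67, -0.6], [0, 0, 0.02], 1], [[-0.27, -0.67, -0.95], [0, 0, 0.02], 1], [[-0.27, -0.67, -1], [0, 0, 0.02], 1]])

```text
clock: 9.85
eef_pos: [0.4561, -0.347, 0.2318]
tcp_rot: [-0.44, 0.898, -0.001, -0.0]
wrist_force: [0.6, 0.5, -0.5]
grip_width: 1.005
```

drive_tool(steps=[[[0, 0, -0.3], [0, 0, 0], 1], [[0, 0, -0.6], [0, 0, 0], 1], [[0, 0, -0.8], [0, 0, 0], 1], [[0, 0, -0.8], [0, 0, 0], 1]])

```text
clock: 10.18
eef_pos: [0.4555, -0.3445, 0.13]
tcp_rot: [-0.442, 0.897, 0.002, -0.002]
wrist_force: [-0.9, 0.8, -0.8]
grip_width: 0.997
```

```bash
python3 - <<'E'
from h import *
f,c=shot('scene','s4'); f2,c2=shot('top','t4'); print(env.observe()['eef_pos'])
cv2.imwrite('pics/s4c.png',cv2.resize(f[190:340,90:250,::-1],None,fx=4,fy=4,interpolation=cv2.INTER_CUBIC))
E
```

```text
[ 0.45698507 -0.34617991  0.13618659]
```

View pics/s4c.png

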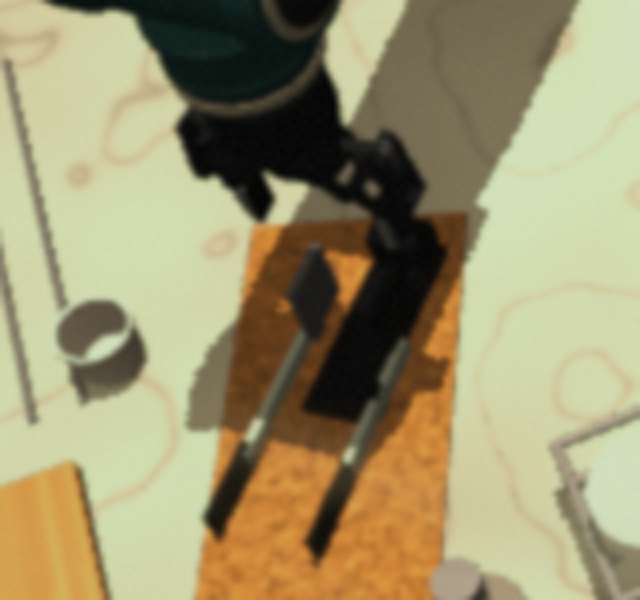

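```bash
python3 - <<'E'
from h import *
s=load('s4');g=lambda x,y:(90+x/4,190+y/4)
a=px2(s,*g(260,213),.149);b=px2(s,*g(397,255),.149);print(a,b,(a+b)/2,np.arctan2(*(a-b)[1::-1])*57.3)
for p,z in [((315,248),.08),((291,295),.08)]: print(px2(s,*g(*p),z))
E
```

```text
[ 0.43299338 -0.38093833  0.149     ] [ 0.50271458 -0.30877518  0.149     ] [ 0.46785398 -0.34485675  0.149     ] -134.02386141038366
[ 0.4221506  -0.36104978  0.08      ]
[ 0.45269041 -0.38528342  0.08      ]
```

drive_tool(steps=[[[-0.02, -0.02, -0.25], [0, 0, 0], 1], [[-0.02, -0.02, -0.5], [0, 0, 0], 1], [[-0.02, -0.02, -0.7], [0, 0, 0], 1], [[-0.02, -0.02, -0.81], [0, 0, 0], 1], [[-0.02, -0.02, -0.81], [0, 0, 0], 1], [[-0.02, -0.02, -0.81], [0, 0, 0], 1]])

```text
clock: 10.78
eef_pos: [0.4555, -0.3489, 0.0408]
tcp_rot: [-0.441, 0.897, -0.001, -0.0]
wrist_force: [-0.5, 0.0, -0.2]
grip_width: 0.999
```

drive_tool(steps=[[[0, 0, 0], [0, 0, 0], 0.9], [[0, 0, 0], [0, 0, 0], 0.85], [[0, 0, 0], [0, 0, 0], 0.82], [[0, 0, 0], [0, 0, 0], 0.79], [[0, 0, 0], [0, 0, 0], 0.77], [[0, 0, 0], [0, 0, 0], 0.75], [[0, 0, 0], [0, 0, 0], 0.75], [[0, 0, 0], [0, 0, 0], 0.75]], newtons=40)

```text
clock: 11.45
eef_pos: [0.4568, -0.3488, 0.0427]
tcp_rot: [-0.442, 0.897, -0.002, 0.001]
wrist_force: [2.6, 7.0, 11.3]
grip_width: 0.75
```

```bash
python3 - <<'E'
from h import *
f,c=shot('scene','s5'); f2,c2=shot('top','t5'); s=env.observe();print(s['eef_pos'],s['wrist_force'],s['grip_width'])
cv2.imwrite('pics/s5c.png',cv2.resize(f[190:340,90:250,::-1],None,fx=4,fy=4,interpolation=cv2.INTER_CUBIC))
E
```

```text
[ 0.45680056 -0.34883813  0.04270623] [ 3.68771035  5.4884081  11.50270543] 0.752178343921742
```

View pics/s5c.png

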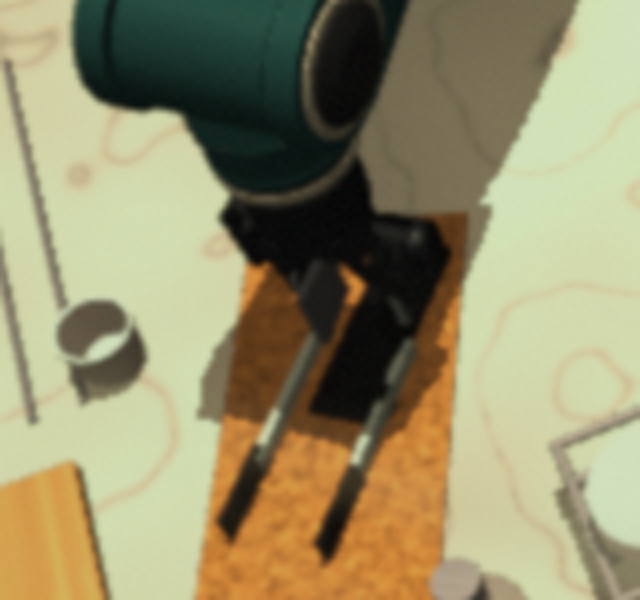

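drive_tool(steps=[[[0, 0, 0.1], [0, 0, 0], 0.75], [[0, 0, 0.2], [0, 0, 0], 0.75], [[0, 0, 0.35], [0, 0, 0], 0.75], [[0, 0, 0.5], [0, 0, 0], 0.75], [[0, 0, 0.67], [0, 0, 0], 0.75], [[0, 0, 0.67], [0, 0, 0], 0.75]])

```text
clock: 12.05
eef_pos: [0.458, -0.3499, 0.1283]
tcp_rot: [-0.441, 0.897, -0.005, 0.002]
wrist_force: [1.1, -0.8, -2.2]
grip_width: 0.755
```

```bash
python3 - <<'E'
from h import *
f,c=shot('scene','s6'); f2,c2=shot('top','t6'); s=env.observe();print(s['eef_pos'],s['wrist_force'],s['moment'],s['grip_width'])
cv2.imwrite('pics/s6c.png',cv2.resize(f[190:340,90:250,::-1],None,fx=4,fy=4,interpolation=cv2.INTER_CUBIC))
E
```

```text
[ 0.45698359 -0.34902705  0.12391761] [-1.10326426 -0.69053917 -3.28310241] [ 0.00290618 -0.02477139  0.06070123] 0.7482075041669158
```

View pics/s6c.png

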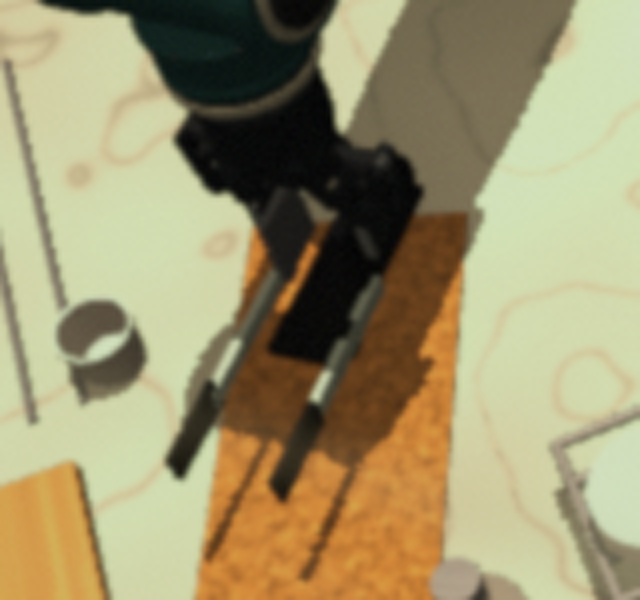

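Lifted level. Moving in front of the right-hand tin and turning to yaw 0.

drive_tool(steps=[[[-0.1, 0.3, 0], [0, 0, 0.15], 0.75], [[-0.2, 0.6, 0], [0, 0, 0.3], 0.75], [[-0.3, 0.9, 0], [0, 0, 0.45], 0.75], [[-0.31, 1, 0], [0, 0, 0.6], 0.75], [[-0.31, 1, 0], [0, 0, 0.75], 0.75], [[-0.31, 1, 0], [0, 0, 0.83], 0.75], [[-0.31, 1, 0], [0, 0, 0.83], 0.75]])

```text
clock: 12.73
eef_pos: [0.4193, -0.2285, 0.1228]
tcp_rot: [-0.707, 0.707, -0.002, 0.002]
wrist_force: [0.9, 0.4, -2.6]
grip_width: 0.755
```

drive_tool(steps=[[[0, 0.3, -0.1], [0, 0, 0], 0.75], [[0, 0.59, -0.2], [0, 0, 0], 0.75], [[0, 0.59, -0.2], [0, 0, 0], 0.75], [[0, 0.59, -0.2], [0, 0, 0], 0.75]])

```text
clock: 13.07
eef_pos: [0.4188, -0.1564, 0.0974]
tcp_rot: [-0.707, 0.707, -0.001, 0.002]
wrist_force: [0.2, 0.5, -2.4]
grip_width: 0.753
```

```bash
cat > look.py <<'E'
import sys
from h import *
n=sys.argv[1]; sx,sy,sw,sh,k=map(float,sys.argv[2:7]); cam_=sys.argv[7]
f,c=shot(cam_,n); s=env.observe()
print(np.round(s['clock'],2),np.round(s['eef_pos'],4),np.round(s['tcp_rot'],3),np.round(s['wrist_force'],1),np.round(s['moment'],2),np.round(s['grip_width'],3))
x,y,w,h=int(sx),int(sy),int(sw),int(sh)
cv2.imwrite(f'pics/{n}c.png',cv2.resize(f[y:y+h,x:x+w,::-1],None,fx=k,fy=k,interpolation=cv2.INTER_CUBIC))
E
python3 look.py s7 150 180 250 190 3 scene; python3 look.py t7 250 190 250 190 3 top
```

```text
13.12 [ 0.4191 -0.1574  0.0981] [-0.707  0.708 -0.001  0.002] [-0.2 -0.5 -2.4] [0.01 0.05 0.02] 0.746
13.17 [ 0.4193 -0.158   0.0985] [-0.706  0.708 -0.002  0.002] [-0.2  0.5 -3.1] [-0.   -0.04 -0.  ] 0.754
```

View pics/s7c.png

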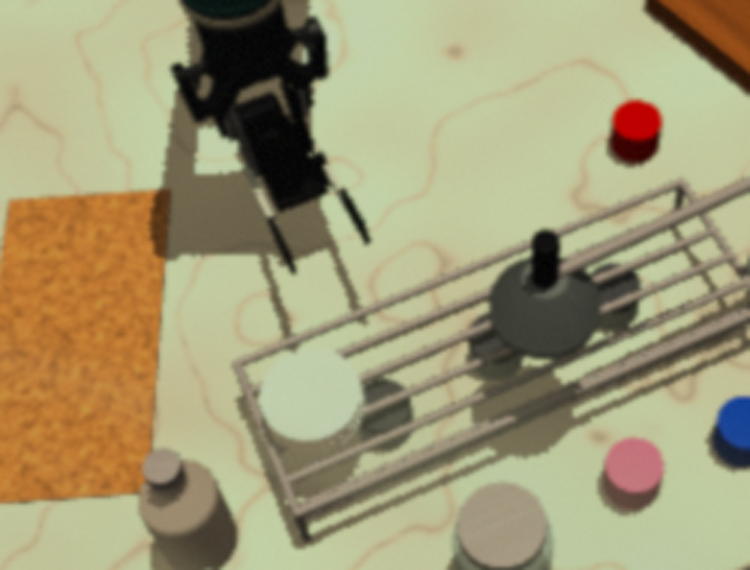

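View pics/t7c.png

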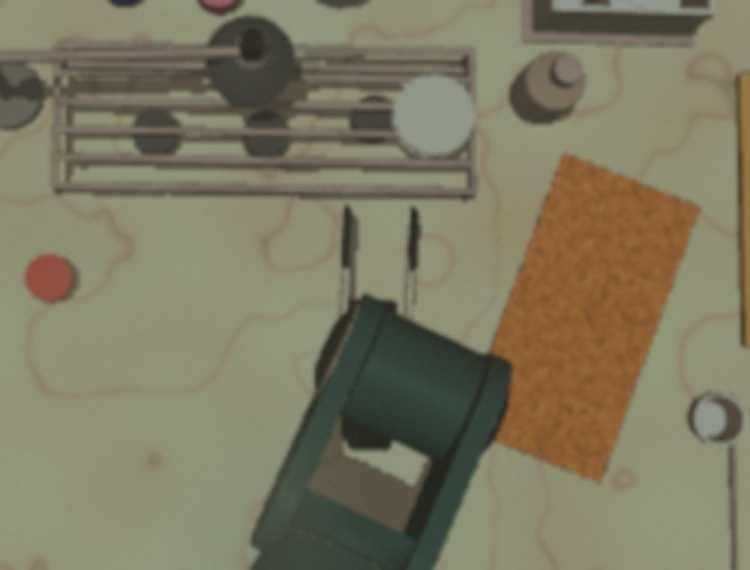

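```bash
python3 - <<'E'
from h import *
s=load('s7');c=load('t7')
G=lambda x,y:(150+x/3,180+y/3); T=lambda x,y:(250+x/3,190+y/3)
z=.0895
a=px2(c,*T(349,208),z);b=px2(c,*T(414,208),z);print('top tips',a,b,(a+b)/2)
a=px2(c,*T(350,265),z);b=px2(c,*T(412,265),z);print('top backs',a,b,(a+b)/2)
print('tins top',[px2(c,*T(*p),.042)[:2].round(4) for p in [(158,132),(266,132),(373.5,118)]])
a=px2(s,*G(292,268),z);b=px2(s,*G(367,240),z);print('sc tips',a,b,(a+b)/2)
print('tin2 sc',px2(s,*G(385,403),.042), 'tin0', px2(s,*G(612,288),.042))
E
```

```text
top tips [ 0.59607063 -0.13168202  0.0895    ] [ 0.59793353 -0.19884465  0.0895    ] [ 0.59700208 -0.16526334  0.0895    ]
top backs [ 0.53723382 -0.13363412  0.0895    ] [ 0.53896901 -0.197382    0.0895    ] [ 0.53810142 -0.16550806  0.0895    ]
tins top [array([0.6774, 0.0694]), array([ 0.6807, -0.0458]), array([ 0.6991, -0.1605])]
sc tips [ 0.57203136 -0.18476375  0.0895    ] [ 0.57279859 -0.114145    0.0895    ] [ 0.57241497 -0.14945437  0.0895    ]
tin2 sc [ 0.70493136 -0.1538917   0.042     ] tin0 [0.68523652 0.07593634 0.042     ]
```

```bash
python3 - <<'E'
from h import *
a=cv2.imread('pics/s7.png');cv2.imwrite('pics/z1.png',cv2.resize(a[175:300,195:285],None,fx=4.8,fy=4.8,interpolation=cv2.INTER_CUBIC))
s=load('s7')
# expected jaw pts for level grabber
for n,p in dict(tipL_top=(.589,-.125,.0895),tipL_bot=(.589,-.125,.0655),tipR_top=(.589,-.193,.0895),tipR_bot=(.589,-.193,.0655),backL_top=(.529,-.125,.0895),heel=(.336,-.158,.0595)).items():
    u,v=proj(s,p);print(n,(u-195)*4.8,(v-175)*4.8)
E
```

```text
tipL_top 363.5789445051826 437.46836860825016
tipL_bot 367.706757552664 459.95425036628495
tipR_top 247.41991148255923 482.38558140903785
tipR_bot 253.42434122514544 504.4404567297329
backL_top 325.189080518639 355.66800726496666
heel 170.36518984496905 166.44963756740677
```

View pics/z1.png

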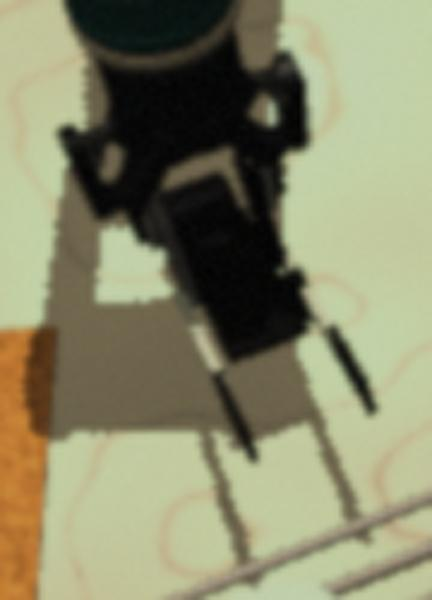

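```bash
python3 - <<'E'
from h import *
for nm,T in (('s5',(.4568,-.3488,.0427)),('s6',(.457,-.349,.124))):
    s=load(nm); x=np.array([.793,-.609,0]);y=np.array([.609,.793,0]); o=np.array(T)-[0,0,.0387]
    for n,(a,b,c) in dict(tipL=(.17,.037,.006),tipR=(.17,-.033,.006),tipLt=(.17,.037,.03),backL=(.11,.037,.03)).items():
        u,v=proj(s,o+a*x+b*y+[0,0,c]);print(nm,n,(u-90)*4,(v-190)*4)
E
```

```text
s5 tipL 324.4932286762263 562.023398979268
s5 tipR 225.86098040040758 540.4334944431746
s5 tipLt 314.43215500611507 546.6219061484958
s5 backL 350.7034289709907 464.79846148230104
s6 tipL 288.7978939566907 508.13976068453985
s6 tipR 184.85704902012537 485.77273996625854
s6 tipLt 277.5371206003372 490.91479912259456
s6 backL 316.90111643670286 406.02052922945563
```

The grabber has slipped pitch-up by about 15° in the light 4 mm grip: the jaw tips appear about 10 px higher than predicted. Setting it down on the counter should level it, and I'll slide it in from there.

drive_tool(steps=[[[0, 0, -0.1], [0, 0, 0], 0.75], [[0, 0, -0.2], [0, 0, 0], 0.75], [[0, 0, -0.3], [0, 0, 0], 0.75], [[0, 0, -0.36], [0, 0, 0], 0.75], [[0, 0, -0.42], [0, 0, 0], 0.75], [[0, 0, -0.47], [0, 0, 0], 0.75], [[0, 0, -0.5], [0, 0, 0], 0.75], [[0, 0, -0.5], [0, 0, 0], 0.75]])

```text
clock: 13.83
eef_pos: [0.4189, -0.158, 0.0375]
tcp_rot: [-0.706, 0.708, -0.001, 0.002]
wrist_force: [0.3, -0.0, -2.6]
grip_width: 0.75
```

```bash
python3 look.py s8 150 180 250 190 3 scene; python3 look.py t8 250 190 250 190 3 top;  python3 - <<'E'
from h import *
a=cv2.imread('pics/s8.png');cv2.imwrite('pics/z1.png',cv2.resize(a[175:300,195:285],None,fx=4.8,fy=4.8,interpolation=cv2.INTER_CUBIC))
s=load('s8')
for n,p in dict(tipL_top=(.589,-.125,.03),tipL_bot=(.589,-.125,.006),tipR_top=(.589,-.193,.03),tipR_bot=(.589,-.193,.006)).items():
    u,v=proj(s,p);print(n,(u-195)*4.8,(v-175)*4.8)
E
```

```text
13.88 [ 0.4188 -0.1579  0.0377] [-0.706  0.708 -0.001  0.002] [-0.1 -0.2 -3.4] [-0.02 -0.06  0.02] 0.753
13.93 [ 0.4188 -0.1579  0.0378] [-0.706  0.708 -0.001  0.002] [ 0.3  0.6 -2.8] [ 0.01 -0.08 -0.01] 0.751
tipL_top 373.582669722244 491.9627412417085
tipL_bot 377.40783577568055 512.7999813475562
tipR_top 261.9676064868873 535.8207306703162
tipR_bot 267.52667361876007 556.2397442567791
```

View pics/z1.png

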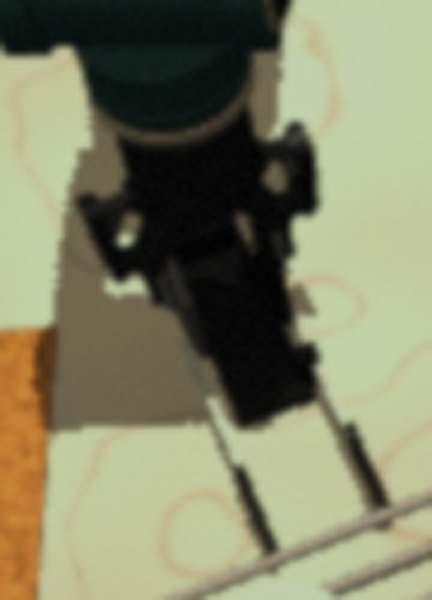

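View pics/t8c.png

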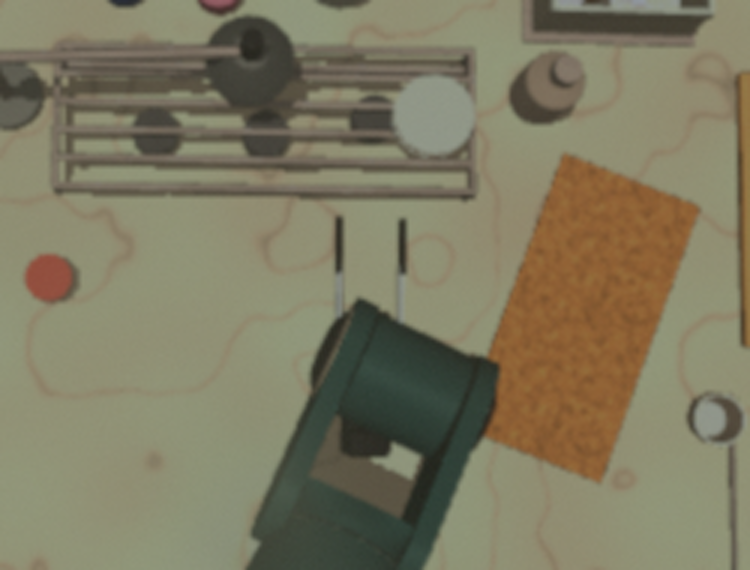

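```bash
python3 - <<'E'
from h import *
s=load('s8');c=load('t8')
G=lambda x,y:(195+x/4.8,175+y/4.8); T=lambda x,y:(250+x/3,190+y/3)
z=.03
a=px2(c,*T(339,217),z);b=px2(c,*T(403,220),z);m=(a+b)/2;print('top tips',a,b,m)
a=px2(c,*T(339,272),z);b=px2(c,*T(402,273),z);m2=(a+b)/2;print('top backs',a,b,m2,'yaw',np.arctan2(*(m-m2)[1::-1]))
print('tins top',[px2(c,*T(*p),.042)[:2].round(4) for p in [(158,132),(266,132),(373.5,119)]])
z=.006
a=px2(s,*G(272,565),z);b=px2(s,*G(384,522),z);print('sc tips',a,b,(a+b)/2)
E
python3 -c "
import cv2
a=cv2.imread('pics/t8.png');cv2.imwrite('pics/z2.png',cv2.resize(a[200:300,345:430],None,fx=6,fy=6,interpolation=cv2.INTER_CUBIC))"
```

```text
top tips [ 0.59292299 -0.12629981  0.03      ] [ 0.59159438 -0.1947674   0.03      ] [ 0.59225869 -0.1605336   0.03      ]
top backs [ 0.53417687 -0.12727308  0.03      ] [ 0.5349338  -0.19432837  0.03      ] [ 0.53455533 -0.16080073  0.03      ] yaw 0.004629177955801775
tins top [array([0.6774, 0.0694]), array([ 0.6807, -0.0458]), array([ 0.698 , -0.1605])]
sc tips [ 0.59547547 -0.19260952  0.006     ] [ 0.59634535 -0.12376876  0.006     ] [ 0.59591041 -0.15818914  0.006     ]
```

View pics/z2.png

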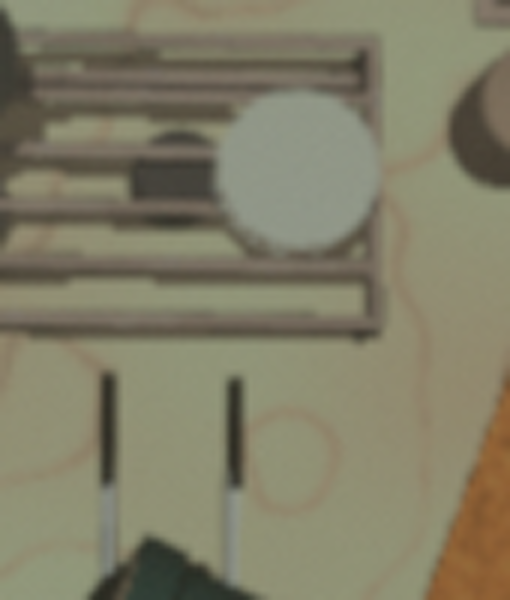

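Top view: the jaw tips are at (363.0,262.3) and (384.3,263.3), centred on y = −0.1605. The tin's lid centre is at about (374.7,229.8), so y = −0.161: aligned. Sliding in.

drive_tool(steps=[[[0, 0, -0.01], [0, 0, 0], 0.75], [[0.1, 0, -0.01], [0, 0, 0], 0.75], [[0.2, 0, -0.01], [0, 0, 0], 0.75], [[0.3, 0, -0.01], [0, 0, 0], 0.75], [[0.4, 0, -0.01], [0, 0, 0], 0.75], [[0.5, 0, -0.01], [0, 0, 0], 0.75], [[0.5, 0, -0.01], [0, 0, 0], 0.75]])

```text
clock: 14.52
eef_pos: [0.4799, -0.1579, 0.0365]
tcp_rot: [-0.706, 0.708, -0.001, 0.002]
wrist_force: [2.1, -1.5, 0.1]
grip_width: 0.753
```

drive_tool(steps=[[[0.1, 0, 0], [0, 0, 0], 0.75], [[0.2, 0, 0], [0, 0, 0], 0.75], [[0.3, 0, 0], [0, 0, 0], 0.75], [[0.4, 0, 0], [0, 0, 0], 0.75], [[0.5, 0, 0], [0, 0, 0], 0.75], [[0.6, 0, 0], [0, 0, 0], 0.75], [[0.6, 0, 0], [0, 0, 0], 0.75]])

```text
clock: 15.1
eef_pos: [0.5526, -0.1579, 0.0363]
tcp_rot: [-0.707, 0.708, -0.001, 0.002]
wrist_force: [0.7, -1.0, -0.5]
grip_width: 0.747
```

```bash
python3 look.py s9 150 180 250 190 3 scene; python3 look.py t9 345 190 85 100 6 top
```

```text
15.15 [ 0.5518 -0.1579  0.0362] [-0.707  0.708 -0.001  0.002] [ 0.8 -0.3 -0.3] [-0.05 -0.21  0.05] 0.752
15.2 [ 0.5514 -0.1578  0.0363] [-0.707  0.708 -0.001  0.002] [ 1.  -0.3 -1.2] [-0.01 -0.09  0.03] 0.75
```

View pics/s9c.png

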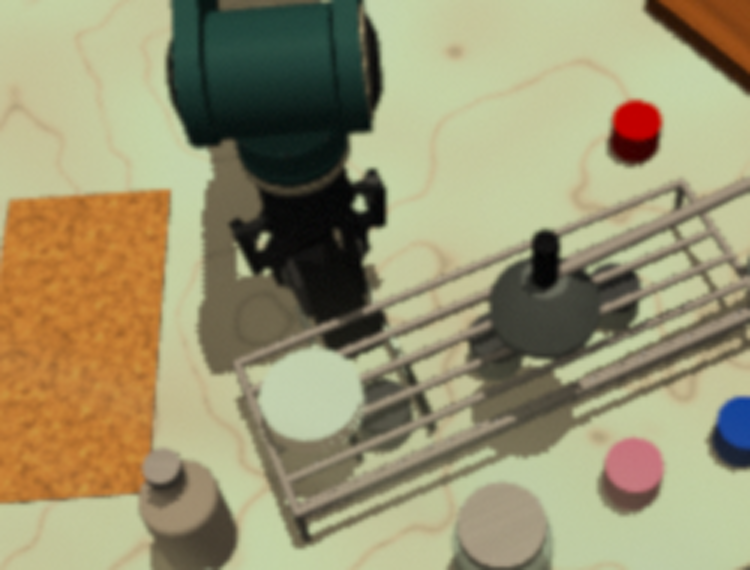

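View pics/t9c.png

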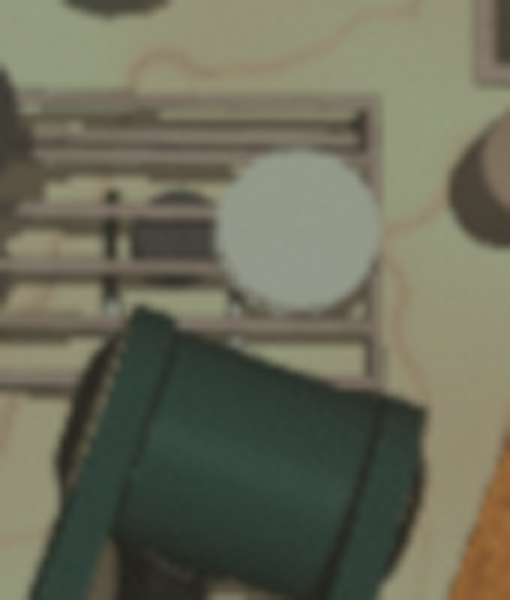

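The jaws straddle the tin: the left jaw is at px (363.7,230), about 6 mm from the tin's edge. Squeezing.

drive_tool(steps=[[[0, 0, 0], [0, 0, 0], 0.7], [[0, 0, 0], [0, 0, 0], 0.66], [[0, 0, 0], [0, 0, 0], 0.62], [[0, 0, 0], [0, 0, 0], 0.58], [[0, 0, 0], [0, 0, 0], 0.5], [[0, 0, 0], [0, 0, 0], 0.5], [[0, 0, 0], [0, 0, 0], 0.5], [[0, 0, 0], [0, 0, 0], 0.5]], newtons=35)

```text
clock: 15.87
eef_pos: [0.5515, -0.1572, 0.0383]
tcp_rot: [-0.706, 0.708, -0.001, 0.003]
wrist_force: [-1.7, 9.2, 17.7]
grip_width: 0.587
```

drive_tool(steps=[[[0, 0, 0], [0, 0, 0], 0.5], [[0, 0, 0], [0, 0, 0], 0.5], [[0, 0, 0], [0, 0, 0], 0.5], [[0, 0, 0], [0, 0, 0], 0.5]])

```text
clock: 16.2
eef_pos: [0.5509, -0.1573, 0.0384]
tcp_rot: [-0.706, 0.708, -0.001, 0.003]
wrist_force: [-5.8, 1.6, 5.0]
grip_width: 0.586
```

```bash
python3 look.py s10 150 180 250 190 3 scene; python3 look.py t10 345 190 85 100 6 top
```

```text
16.25 [ 0.551  -0.1573  0.0384] [-0.706  0.708 -0.001  0.003] [-5.2  2.9  6.6] [ 0.21  0.7  -0.07] 0.58
16.3 [ 0.551  -0.1573  0.0384] [-0.706  0.708 -0.001  0.003] [-4.5  2.7  6.2] [ 0.21  0.76 -0.06] 0.588
```

View pics/t10c.png

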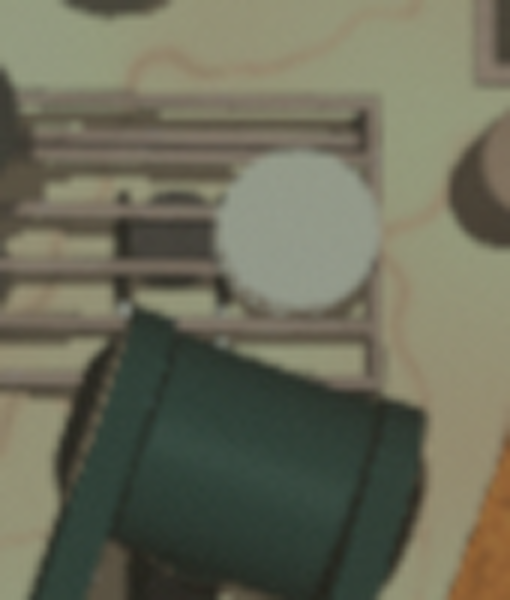

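drive_tool(steps=[[[-0.08, 0, 0.01], [0, 0, 0], 0.5], [[-0.2, 0, 0.01], [0, 0, 0], 0.5], [[-0.35, 0, 0.01], [0, 0, 0], 0.5], [[-0.5, 0, 0.01], [0, 0, 0], 0.5], [[-0.65, 0, 0.01], [0, 0, 0], 0.5], [[-0.8, 0, 0.01], [0, 0, 0], 0.5], [[-0.92, 0, 0.01], [0, 0, 0], 0.5], [[-1, 0, 0.01], [0, 0, 0], 0.5]])

```text
clock: 16.97
eef_pos: [0.4289, -0.1572, 0.0389]
tcp_rot: [-0.706, 0.708, -0.001, 0.002]
wrist_force: [-1.5, 0.8, -3.6]
grip_width: 0.587
```

```bash
python3 look.py s11 150 180 250 190 3 scene; python3 look.py t11 250 190 250 190 3 top
```

```text
17.02 [ 0.4282 -0.1571  0.0389] [-0.706  0.708 -0.001  0.002] [ 1.7 -1.2 -3.6] [-0.03  0.01 -0.05] 0.587
17.07 [ 0.4296 -0.1573  0.0392] [-0.706  0.708 -0.001  0.002] [ 0.  -0.3 -2.6] [-0.    0.09  0.03] 0.585
```

View pics/t11c.png

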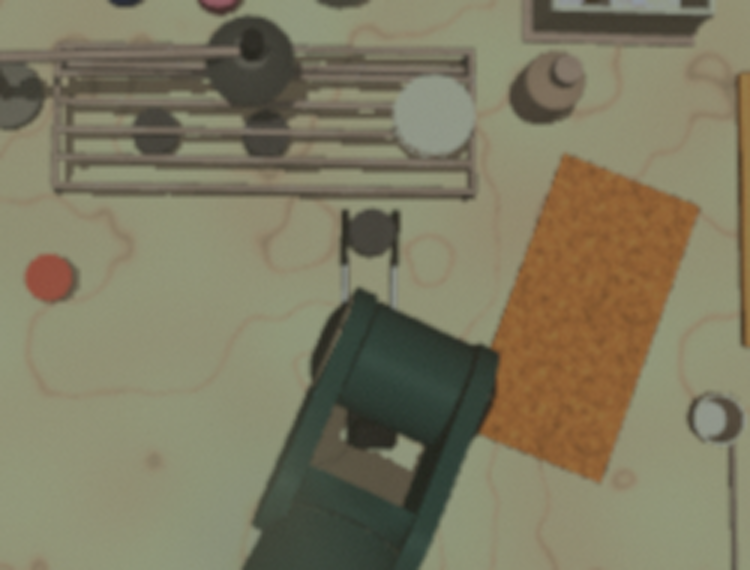

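View pics/s11c.png

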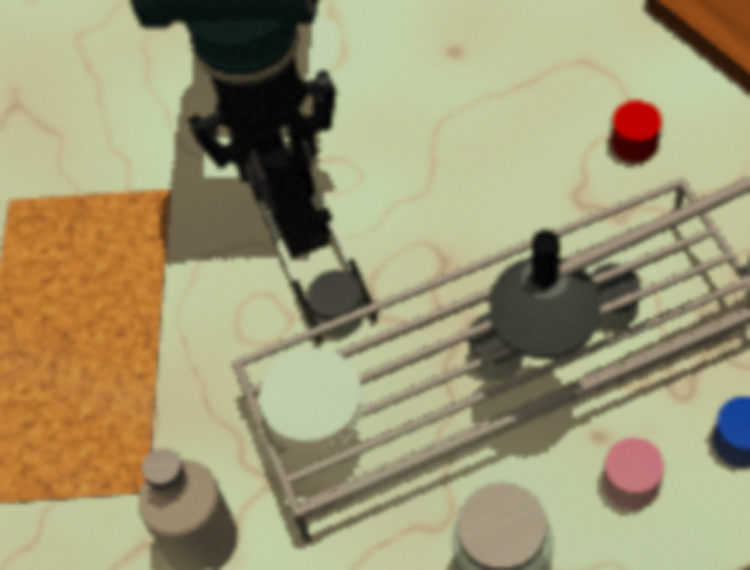

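Tin 2 is out, in front of the rack at top px (373.7,267.3). Releasing it and backing the grabber off.

drive_tool(steps=[[[0, 0, -0.02], [0, 0, 0], 0.5], [[0, 0, -0.02], [0, 0, 0], 0.6], [[0, 0, -0.02], [0, 0, 0], 0.66], [[0, 0, -0.02], [0, 0, 0], 0.7], [[0, 0, -0.02], [0, 0, 0], 0.74], [[0, 0, -0.02], [0, 0, 0], 0.75], [[0, 0, -0.02], [0, 0, 0], 0.75]])

```text
clock: 17.65
eef_pos: [0.4296, -0.1572, 0.0366]
tcp_rot: [-0.706, 0.708, -0.001, 0.002]
wrist_force: [-0.6, 0.8, -1.6]
grip_width: 0.751
```

drive_tool(steps=[[[-0.1, 0, 0], [0, 0, 0], 0.75], [[-0.2, 0, 0], [0, 0, 0], 0.75], [[-0.3, 0, 0], [0, 0, 0], 0.75], [[-0.4, 0, 0], [0, 0, 0], 0.75], [[-0.5, 0, 0], [0, 0, 0], 0.75], [[-0.52, 0, 0], [0, 0, 0], 0.75]])

```text
clock: 18.15
eef_pos: [0.3663, -0.1573, 0.0366]
tcp_rot: [-0.706, 0.708, -0.001, 0.002]
wrist_force: [0.2, 0.5, -1.8]
grip_width: 0.748
```

```bash
python3 look.py s12 150 150 250 190 3 scene; python3 look.py t12 250 190 250 190 3 top
```

```text
18.2 [ 0.3667 -0.1573  0.0367] [-0.706  0.708 -0.001  0.002] [ 1.   0.8 -3.1] [ 0.01  0.   -0.01] 0.754
18.25 [ 0.3673 -0.1574  0.0367] [-0.706  0.708 -0.001  0.002] [ 0.4  0.4 -2.3] [-0.   -0.01  0.04] 0.748
```

View pics/t12c.png

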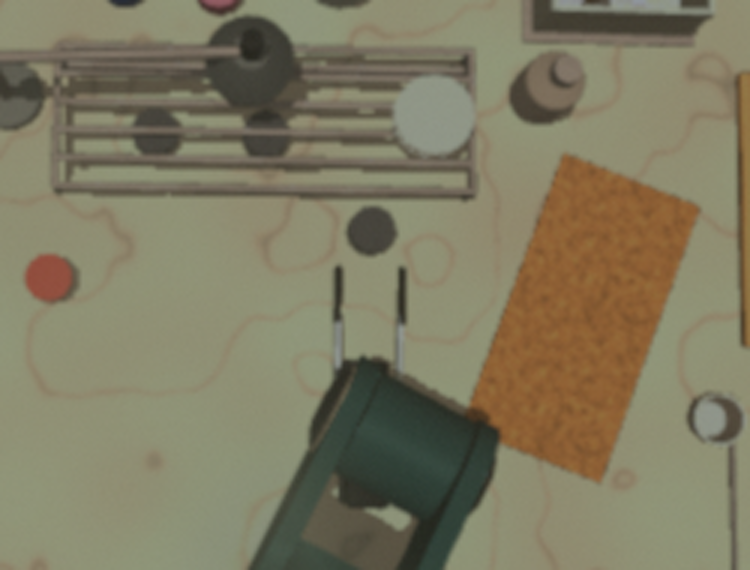

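View pics/s12c.png

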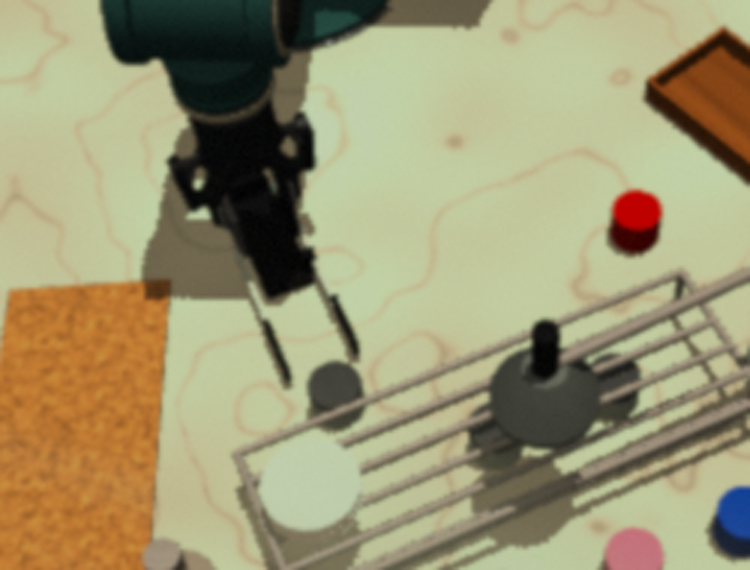

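drive_tool(steps=[[[0, 0, 0.03], [0, 0, 0], 0.75], [[0, 0.15, 0.03], [0, 0, 0], 0.75], [[0, 0.35, 0.03], [0, 0, 0], 0.75], [[0, 0.55, 0.03], [0, 0, 0], 0.75], [[0, 0.75, 0.03], [0, 0, 0], 0.75], [[0, 0.9, 0.03], [0, 0, 0], 0.75], [[0, 0.95, 0.02], [0, 0, 0], 0.75], [[0, 0.95, 0.0], [0, 0, 0], 0.75]])

```text
clock: 18.92
eef_pos: [0.3679, -0.0424, 0.0371]
tcp_rot: [-0.707, 0.707, -0.001, 0.003]
wrist_force: [0.7, 0.9, 0.6]
grip_width: 0.75
```

```bash
python3 look.py s13 200 150 220 170 3.5 scene; python3 look.py t13 280 200 120 120 5 top
```

```text
18.97 [ 0.3677 -0.0431  0.0365] [-0.707  0.708 -0.001  0.002] [ 1.2  1.6 -0.5] [ 0.27  0.02 -0.11] 0.752
19.02 [ 0.3675 -0.0436  0.0366] [-0.706  0.708 -0.001  0.002] [-0.2 -0.4 -2.7] [ 0.03 -0.02 -0.07] 0.753
```

View pics/t13c.png

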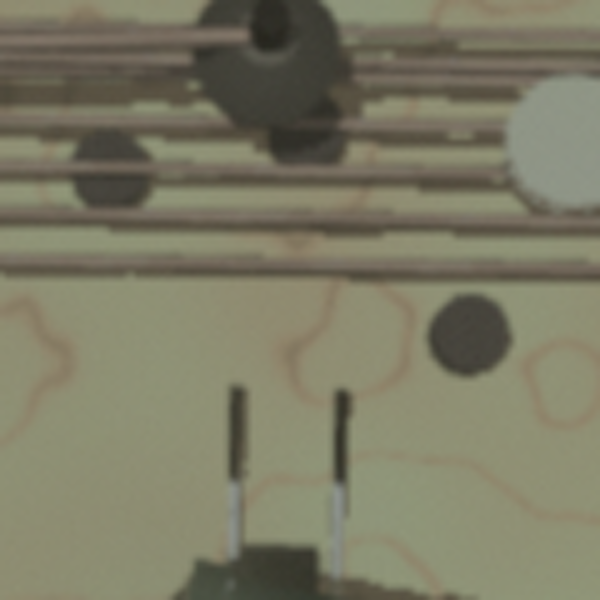

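View pics/s13c.png

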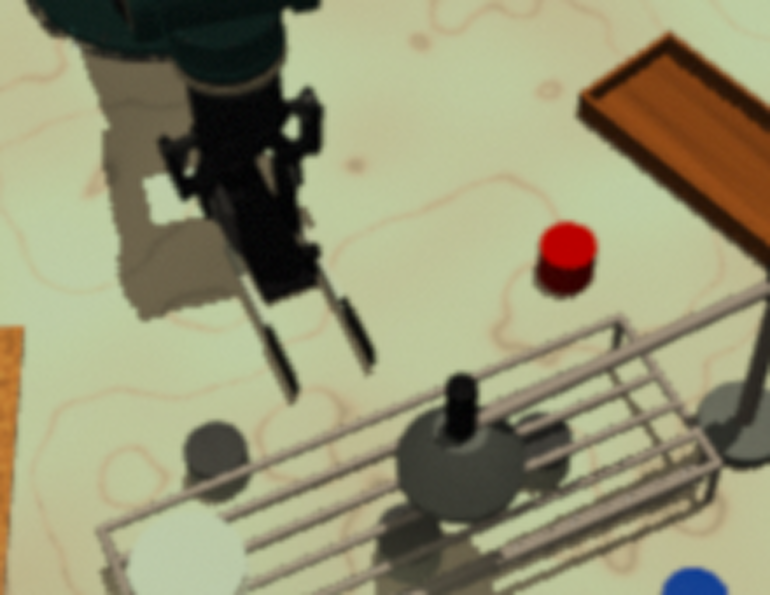

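Tin 1 has been knocked: its lid is now at about (341.4,225.4) in the top view, behind the shade's edge. Re-measuring.

```bash
python3 - <<'E'
from h import *
s=load('s13');c=load('t13')
G=lambda x,y:(200+x/3.5,150+y/3.5); T=lambda x,y:(280+x/5,200+y/5)
z=.03
a=px2(c,*T(237,387),z);b=px2(c,*T(342,390),z);m=(a+b)/2
a2=px2(c,*T(235,480),z);b2=px2(c,*T(340,484),z);m2=(a2+b2)/2;print('tips',m,'backs',m2,'yaw',np.arctan2(*(m-m2)[1::-1]))
for n,p in dict(t1=(307,127),t0=(112,169),t2=(470,335)).items(): print(n,px2(c,*T(*p),.042))
a=px2(s,*G(294,402),.006);b=px2(s,*G(370,370),.006);print('sc tips',(a+b)/2)
print('t1 sc',px2(s,*G(408,530),.042),'t2 sc',px2(s,*G(216,452),.042))
E
python3 -c "
import cv2
a=cv2.imread('pics/s13.png');cv2.imwrite('pics/z3.png',cv2.resize(a[255:355,270:380],None,fx=6,fy=6,interpolation=cv2.INTER_CUBIC))"
```

```text
tips [ 0.54146377 -0.04702895  0.03      ] backs [ 0.48203911 -0.04712788  0.03      ] yaw 0.0016647543838628001
t1 [ 0.70885195 -0.05397125  0.042     ]
t0 [0.67800487 0.07022528 0.042     ]
t2 [ 0.5776792  -0.16056784  0.042     ]
sc tips [ 0.54841523 -0.04311957  0.006     ]
t1 sc [ 0.71270459 -0.04854155  0.042     ] t2 sc [ 0.58804857 -0.15591052  0.042     ]
```

View pics/z3.png

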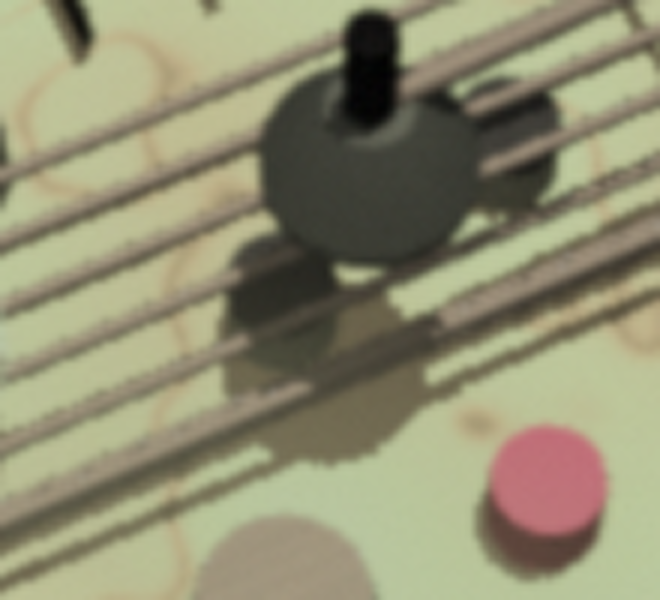

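drive_tool(steps=[[[0.05, -0.05, 0], [0, 0, 0], 0.75], [[0.17, -0.05, 0], [0, 0, 0], 0.75], [[0.3, -0.05, 0], [0, 0, 0], 0.75], [[0.43, -0.05, 0], [0, 0, 0], 0.75], [[0.56, -0.05, 0], [0, 0, 0], 0.75], [[0.7, -0.05, 0], [0, 0, 0], 0.75], [[0.75, -0.05, 0], [0, 0, 0], 0.75], [[0.75, -0.05, 0], [0, 0, 0], 0.75]])

```text
clock: 19.68
eef_pos: [0.4585, -0.0507, 0.0363]
tcp_rot: [-0.706, 0.708, -0.001, 0.002]
wrist_force: [1.2, 0.1, -0.8]
grip_width: 0.751
```

```bash
python3 look.py s14 230 220 150 120 5 scene; python3 look.py t14 280 200 120 120 5 top
```

```text
19.73 [ 0.4577 -0.0505  0.0363] [-0.706  0.708 -0.001  0.002] [ 1.1 -0.3 -0.9] [-0.09 -0.09  0.03] 0.751
19.78 [ 0.4572 -0.0503  0.0363] [-0.706  0.708 -0.001  0.002] [ 0.8  0.3 -2.1] [-0.05 -0.01  0.08] 0.754
```

View pics/t14c.png

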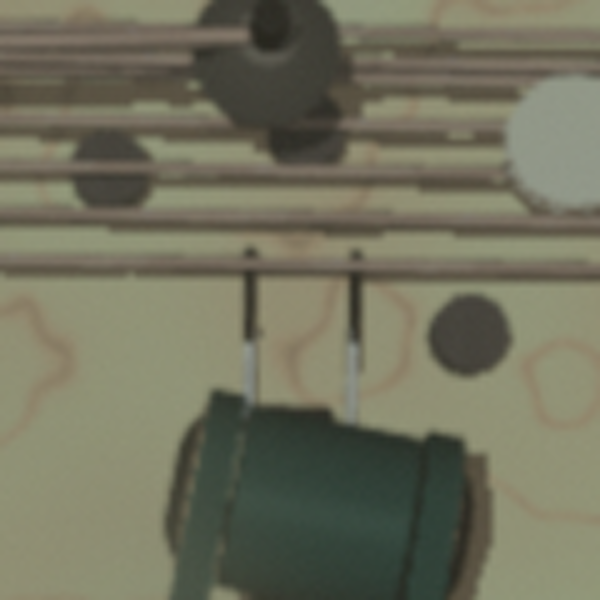

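View pics/s14c.png

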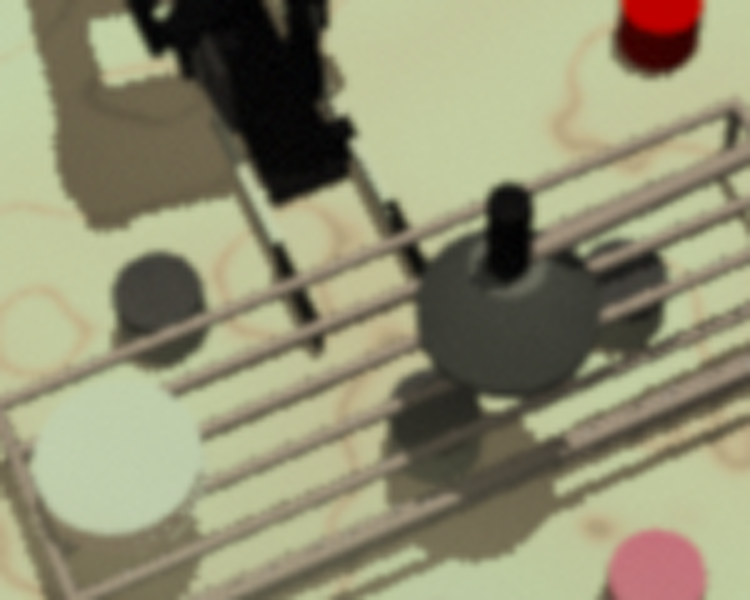

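drive_tool(steps=[[[0.13, 0, 0], [0, 0, 0], 0.75], [[0.26, 0, 0], [0, 0, 0], 0.75], [[0.39, 0, 0], [0, 0, 0], 0.75], [[0.52, 0, 0], [0, 0, 0], 0.75], [[0.65, 0, 0], [0, 0, 0], 0.75], [[0.76, 0, 0], [0, 0, 0], 0.75], [[0.83, 0, 0], [0, 0, 0], 0.75], [[0.83, 0, 0], [0, 0, 0], 0.75]])

```text
clock: 20.45
eef_pos: [0.5573, -0.0505, 0.0364]
tcp_rot: [-0.706, 0.708, -0.001, 0.002]
wrist_force: [0.9, 0.6, -2.6]
grip_width: 0.751
```

```bash
python3 look.py s15 230 220 150 120 5 scene; python3 look.py t15 280 200 120 120 5 top
```

```text
20.5 [ 0.5566 -0.0505  0.0363] [-0.706  0.708 -0.001  0.002] [ 1.4 -0.8 -0.7] [-0.02 -0.17  0.05] 0.75
20.55 [ 0.5562 -0.0504  0.0363] [-0.706  0.708 -0.001  0.002] [ 0.6 -0.4 -1. ] [-0.03 -0.06  0.04] 0.75
```

View pics/t15c.png

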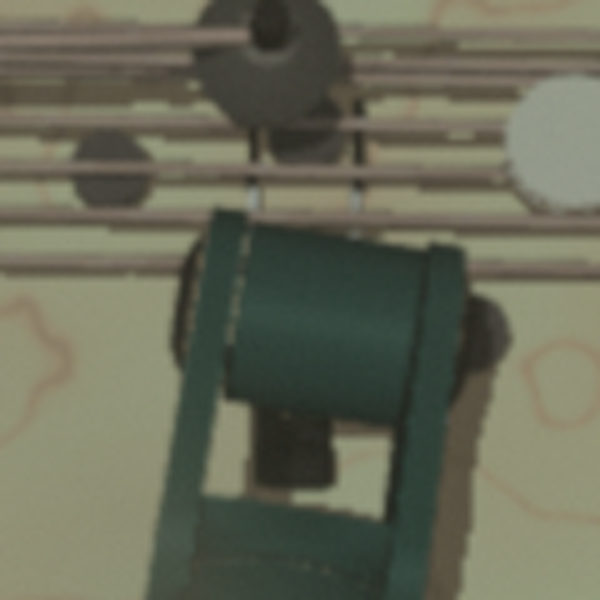

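View pics/s15c.png

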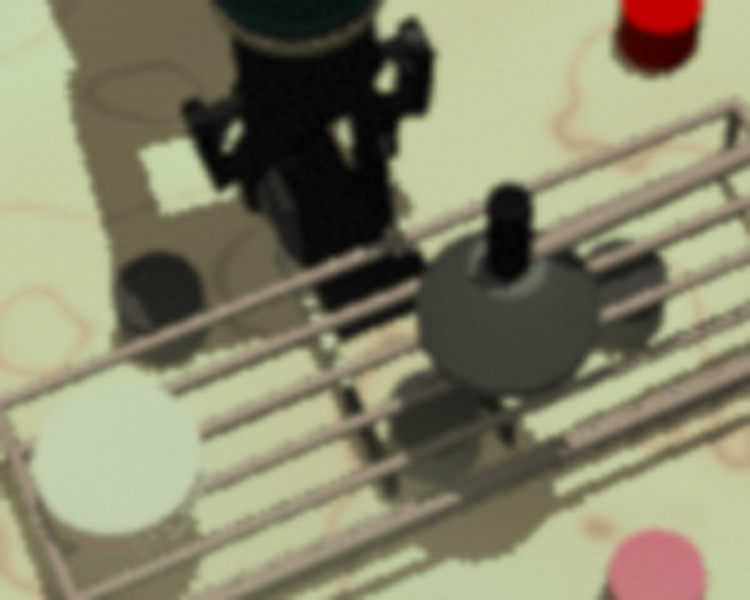

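drive_tool(steps=[[[0.05, 0, 0], [0, 0, 0], 0.75], [[0.09, 0, 0], [0, 0, 0], 0.75], [[0.09, 0, 0], [0, 0, 0], 0.75], [[0.09, 0, 0], [0, 0, 0], 0.7], [[0.09, 0, 0], [0, 0, 0], 0.65], [[0.09, 0, 0], [0, 0, 0], 0.6], [[0.09, 0, 0], [0, 0, 0], 0.5], [[0.09, 0, 0], [0, 0, 0], 0.5]])

```text
clock: 21.22
eef_pos: [0.5679, -0.0496, 0.0383]
tcp_rot: [-0.706, 0.708, -0.001, 0.003]
wrist_force: [-2.2, 8.9, 15.7]
grip_width: 0.59
```

drive_tool(steps=[[[0, 0, 0], [0, 0, 0], 0.5], [[0, 0, 0], [0, 0, 0], 0.5], [[0, 0, 0], [0, 0, 0], 0.5], [[0, 0, 0], [0, 0, 0], 0.5], [[0, 0, 0], [0, 0, 0], 0.5]])

```text
clock: 21.63
eef_pos: [0.5678, -0.0496, 0.0384]
tcp_rot: [-0.706, 0.708, -0.001, 0.003]
wrist_force: [-2.8, 2.2, 5.2]
grip_width: 0.59
```

drive_tool(steps=[[[-0.08, 0, 0.01], [0, 0, 0], 0.5], [[-0.2, 0, 0.01], [0, 0, 0], 0.5], [[-0.35, 0, 0.01], [0, 0, 0], 0.5], [[-0.5, 0, 0.01], [0, 0, 0], 0.5], [[-0.65, 0, 0.01], [0, 0, 0], 0.5], [[-0.8, 0, 0.01], [0, 0, 0], 0.5], [[-0.92, 0, 0.01], [0, 0, 0], 0.5], [[-1, 0, 0.01], [0, 0, 0], 0.5]])

```text
clock: 22.3
eef_pos: [0.4457, -0.0496, 0.0388]
tcp_rot: [-0.706, 0.708, -0.001, 0.003]
wrist_force: [0.5, 0.3, -4.3]
grip_width: 0.59
```

drive_tool(steps=[[[-0.08, 0, -0.02], [0, 0, 0], 0.5], [[-0.13, 0, -0.02], [0, 0, 0], 0.5], [[-0.13, 0, -0.02], [0, 0, 0], 0.6], [[-0.13, 0, -0.02], [0, 0, 0], 0.66], [[-0.13, 0, -0.02], [0, 0, 0], 0.7], [[-0.13, 0, -0.02], [0, 0, 0], 0.74], [[-0.13, 0, -0.02], [0, 0, 0], 0.75], [[-0.13, 0, -0.02], [0, 0, 0], 0.75]])

```text
clock: 22.97
eef_pos: [0.43, -0.0496, 0.0361]
tcp_rot: [-0.706, 0.708, -0.001, 0.003]
wrist_force: [0.5, 0.0, -2.8]
grip_width: 0.749
```

```bash
python3 look.py s16 200 150 220 170 3.5 scene; python3 look.py t16 250 200 150 120 5 top
```

```text
23.02 [ 0.43   -0.0496  0.0362] [-0.706  0.708 -0.001  0.003] [-0.6  0.5 -3.1] [-0.   -0.03 -0.01] 0.755
23.07 [ 0.4301 -0.0496  0.0362] [-0.706  0.708 -0.001  0.003] [-0.5 -0.2 -2.7] [ 0.01 -0.08 -0.03] 0.753
```

View pics/t16c.png

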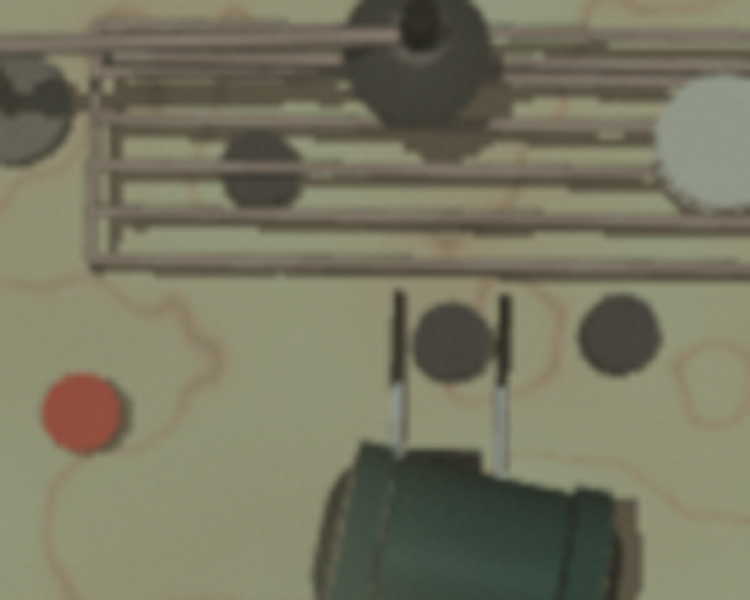

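View pics/s16c.png

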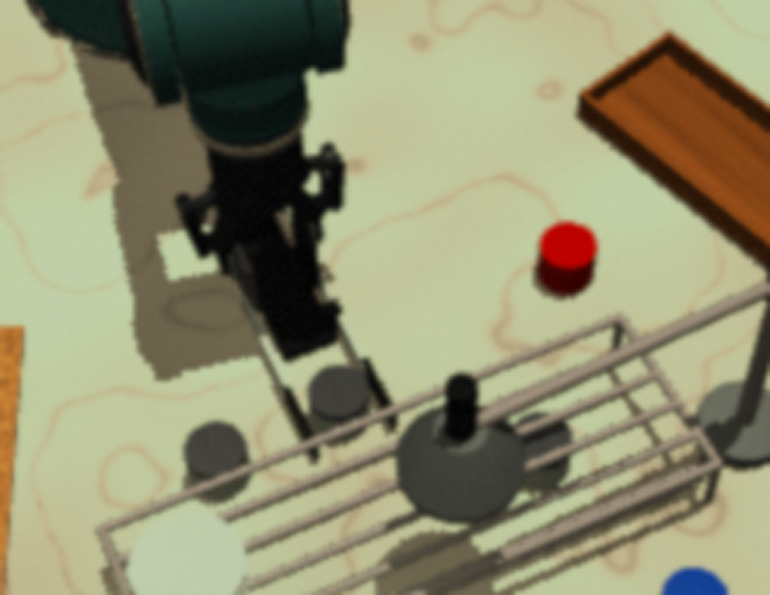

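drive_tool(steps=[[[-0.1, 0, 0], [0, 0, 0], 0.75], [[-0.2, 0, 0], [0, 0, 0], 0.75], [[-0.3, 0, 0], [0, 0, 0], 0.75], [[-0.4, 0, 0], [0, 0, 0], 0.75], [[-0.5, 0, 0], [0, 0, 0], 0.75], [[-0.54, 0, 0], [0, 0, 0], 0.75], [[-0.54, 0, 0], [0, 0, 0], 0.75]])

```text
clock: 23.65
eef_pos: [0.3648, -0.0497, 0.0363]
tcp_rot: [-0.706, 0.708, -0.001, 0.003]
wrist_force: [0.1, -0.3, -2.1]
grip_width: 0.75
```

drive_tool(steps=[[[0, 0, 0.03], [0, 0, 0], 0.75], [[0, 0.17, 0.03], [0, 0, 0], 0.75], [[0, 0.35, 0.03], [0, 0, 0], 0.75], [[0, 0.55, 0.03], [0, 0, 0], 0.75], [[0, 0.75, 0.03], [0, 0, 0], 0.75], [[0, 0.95, 0.03], [0, 0, 0], 0.75], [[0, 1, 0.02], [0, 0, 0], 0.75], [[0, 1, 0.0], [0, 0, 0], 0.75]])

```text
clock: 24.32
eef_pos: [0.3654, 0.0717, 0.0367]
tcp_rot: [-0.707, 0.707, -0.001, 0.003]
wrist_force: [0.6, 1.3, 1.2]
grip_width: 0.75
```

```bash
python3 look.py s17 220 150 220 170 3.5 scene; python3 look.py t17 250 200 150 120 5 top
```

```text
24.37 [0.3652 0.0708 0.0361] [-0.707  0.708 -0.001  0.003] [ 0.3  1.3 -0.4] [ 0.23  0.05 -0.05] 0.756
24.42 [0.365  0.0702 0.0362] [-0.706  0.708 -0.001  0.003] [ 0.4  0.1 -1.8] [ 0.12  0.05 -0.03] 0.752
```

View pics/t17c.png

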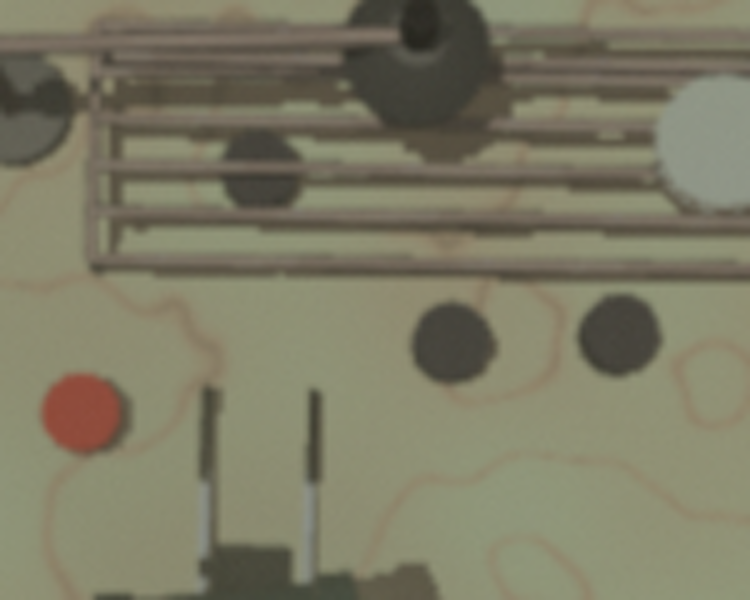

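View pics/s17c.png

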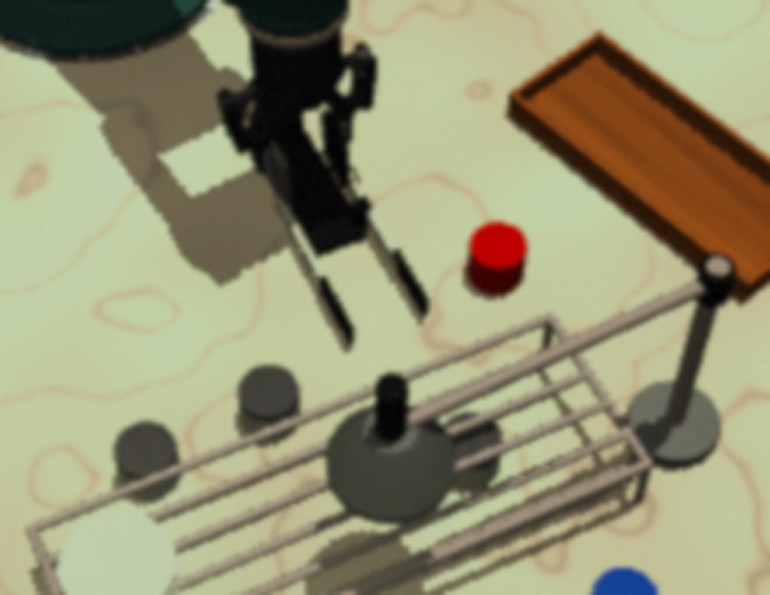

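```bash
python3 - <<'E'
from h import *
c=load('t17'); T=lambda x,y:(250+x/5,200+y/5)
z=.03
a=px2(c,*T(210,388),z);b=px2(c,*T(316,390),z);m=(a+b)/2
a2=px2(c,*T(205,480),z);b2=px2(c,*T(313,483),z);m2=(a2+b2)/2;print('tips',m,'backs',m2,'yaw',np.arctan2(*(m-m2)[1::-1]))
for n,p in dict(t0=(262,170),t1=(453,343),t2=(620,335)).items(): print(n,px2(c,*T(*p),.042))
E
```

```text
tips [0.5380821  0.06541819 0.03      ] backs [0.47932921 0.06606505 0.03      ] yaw -0.011009355667838712
t0 [0.67735726 0.07020441 0.042     ]
t1 [ 0.56965963 -0.05451326  0.042     ]
t2 [ 0.5776792  -0.16056784  0.042     ]
```

drive_tool(steps=[[[0.05, 0.05, 0], [0, 0, 0], 0.75], [[0.17, 0.05, 0], [0, 0, 0], 0.75], [[0.3, 0.05, 0], [0, 0, 0], 0.75], [[0.43, 0.05, 0], [0, 0, 0], 0.75], [[0.56, 0.05, 0], [0, 0, 0], 0.75], [[0.7, 0.05, 0], [0, 0, 0], 0.75], [[0.72, 0.05, 0], [0, 0, 0], 0.75]])

```text
clock: 25.0
eef_pos: [0.4537, 0.0754, 0.0361]
tcp_rot: [-0.706, 0.709, -0.001, 0.003]
wrist_force: [1.8, 0.4, -1.2]
grip_width: 0.753
```

```bash
python3 look.py t18 250 200 150 120 5 top
```

```text
25.05 [0.4529 0.0755 0.036 ] [-0.706  0.708 -0.001  0.003] [1.5 0.5 0.8] [-0.06 -0.18  0.02] 0.748
```

View pics/t18c.png

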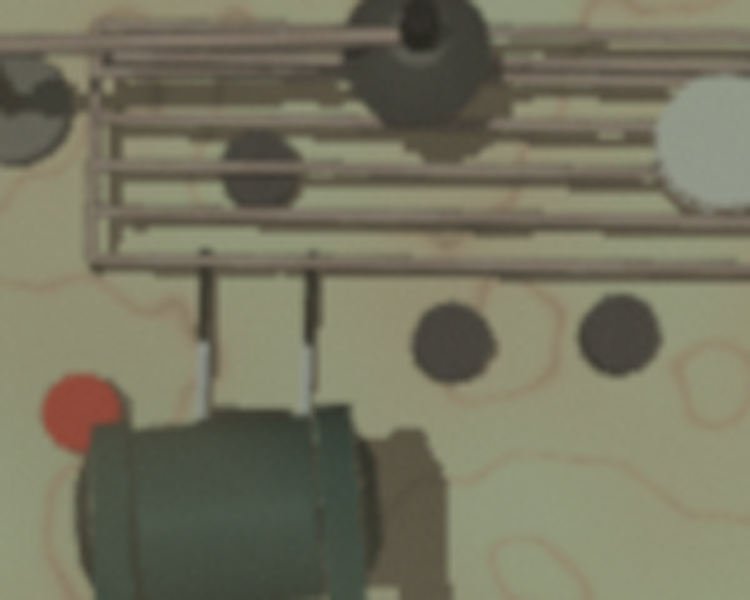

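drive_tool(steps=[[[0.13, 0, 0], [0, 0, 0], 0.75], [[0.26, 0, 0], [0, 0, 0], 0.75], [[0.39, 0, 0], [0, 0, 0], 0.75], [[0.52, 0, 0], [0, 0, 0], 0.75], [[0.63, 0, 0], [0, 0, 0], 0.75], [[0.71, 0, 0], [0, 0, 0], 0.75], [[0.71, 0, 0], [0, 0, 0], 0.75]])

```text
clock: 25.63
eef_pos: [0.5389, 0.0751, 0.0359]
tcp_rot: [-0.705, 0.709, -0.001, 0.002]
wrist_force: [1.1, -0.2, -0.9]
grip_width: 0.746
```

```bash
python3 look.py t19 250 200 150 120 5 top
```

```text
25.68 [0.538  0.0752 0.0358] [-0.706  0.709 -0.001  0.002] [ 0.9  0.1 -1.3] [-0.07 -0.13  0.02] 0.75
```

View pics/t19c.png

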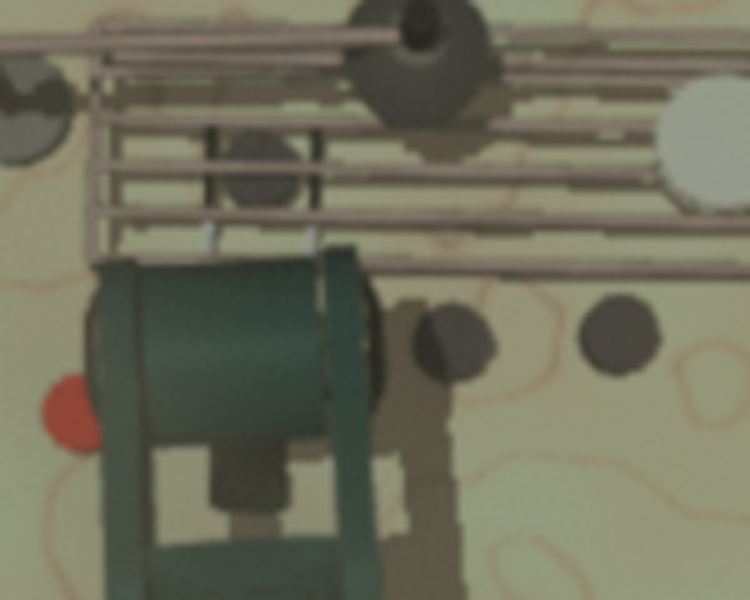

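drive_tool(steps=[[[0, 0, 0], [0, 0, 0], 0.7], [[0, 0, 0], [0, 0, 0], 0.65], [[0, 0, 0], [0, 0, 0], 0.6], [[0, 0, 0], [0, 0, 0], 0.5], [[0, 0, 0], [0, 0, 0], 0.5], [[0, 0, 0], [0, 0, 0], 0.5], [[0, 0, 0], [0, 0, 0], 0.5], [[0, 0, 0], [0, 0, 0], 0.5]])

```text
clock: 26.35
eef_pos: [0.5383, 0.0762, 0.038]
tcp_rot: [-0.706, 0.709, -0.001, 0.004]
wrist_force: [-1.3, 9.1, 15.7]
grip_width: 0.593
```

drive_tool(steps=[[[0, 0, 0], [0, 0, 0], 0.5], [[-0.08, 0, 0.01], [0, 0, 0], 0.5], [[-0.2, 0, 0.01], [0, 0, 0], 0.5], [[-0.35, 0, 0.01], [0, 0, 0], 0.5], [[-0.5, 0, 0.01], [0, 0, 0], 0.5], [[-0.65, 0, 0.01], [0, 0, 0], 0.5], [[-0.8, 0, 0.01], [0, 0, 0], 0.5], [[-0.9, 0, 0.01], [0, 0, 0], 0.5]])

```text
clock: 27.02
eef_pos: [0.4276, 0.076, 0.0383]
tcp_rot: [-0.706, 0.709, -0.001, 0.004]
wrist_force: [-0.6, 0.7, -3.5]
grip_width: 0.586
```

drive_tool(steps=[[[0, 0, -0.02], [0, 0, 0], 0.5], [[0, 0, -0.02], [0, 0, 0], 0.6], [[0, 0, -0.02], [0, 0, 0], 0.66], [[0, 0, -0.02], [0, 0, 0], 0.7], [[0, 0, -0.02], [0, 0, 0], 0.74], [[0, 0, -0.02], [0, 0, 0], 0.75], [[0, 0, -0.02], [0, 0, 0], 0.75], [[0, 0, -0.02], [0, 0, 0], 0.75]])

```text
clock: 27.68
eef_pos: [0.4274, 0.0759, 0.0355]
tcp_rot: [-0.706, 0.709, -0.0, 0.003]
wrist_force: [0.2, -0.3, -2.8]
grip_width: 0.75
```

```bash
python3 look.py t20 250 200 150 120 5 top
```

```text
27.73 [0.4274 0.0759 0.0356] [-0.705  0.709 -0.     0.003] [ 0.2  0.4 -2.2] [ 0.03 -0.05  0.03] 0.748
```

View pics/t20c.png

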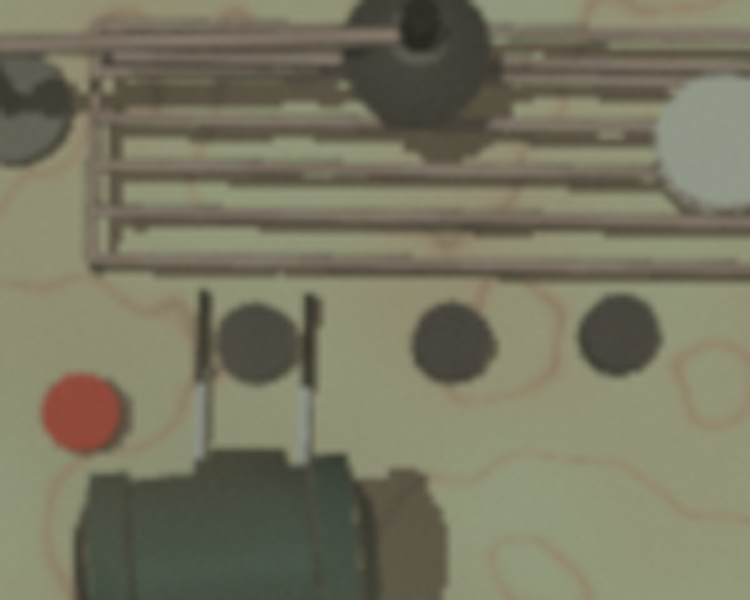

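All three tins are out in front of the rack, at about y = 0.07, −0.055 and −0.16. Backing off and returning the grabber to the mat.

drive_tool(steps=[[[-0.1, 0, 0], [0, 0, 0], 0.75], [[-0.2, 0, 0], [0, 0, 0], 0.75], [[-0.3, 0, 0], [0, 0, 0], 0.75], [[-0.4, 0, 0], [0, 0, 0], 0.75], [[-0.5, 0, 0.01], [0, 0, 0], 0.75], [[-0.53, 0, 0.03], [0, 0, 0], 0.75], [[-0.53, 0, 0.03], [0, 0, 0], 0.75]])

```text
clock: 28.32
eef_pos: [0.3637, 0.076, 0.0397]
tcp_rot: [-0.706, 0.709, -0.001, 0.004]
wrist_force: [-0.1, -0.3, -2.0]
grip_width: 0.747
```

drive_tool(steps=[[[0, -0.17, 0], [0, 0, 0], 0.75], [[0, -0.35, 0], [0, 0, 0], 0.75], [[0, -0.55, 0], [0, 0, 0], 0.75], [[0, -0.8, 0], [0, 0, 0], 0.75], [[0, -1, 0], [0, 0, 0], 0.75], [[0, -1, 0], [0, 0, 0], 0.75]])

```text
clock: 28.82
eef_pos: [0.3642, -0.0473, 0.0399]
tcp_rot: [-0.705, 0.71, -0.001, 0.003]
wrist_force: [0.3, -0.3, -2.8]
grip_width: 0.751
```

drive_tool(steps=[[[0, -0.2, 0], [0, 0, 0], 0.75], [[0, -0.4, 0], [0, 0, 0], 0.75], [[0, -0.6, 0], [0, 0, 0], 0.75], [[0, -0.8, 0], [0, 0, 0], 0.75], [[0, -1, 0], [0, 0, 0], 0.75], [[0, -1, 0], [0, 0, 0], 0.75]])

```text
clock: 29.32
eef_pos: [0.3647, -0.1703, 0.04]
tcp_rot: [-0.704, 0.71, -0.002, 0.003]
wrist_force: [0.3, 1.1, -2.6]
grip_width: 0.751
```

```bash
python3 look.py s21 100 120 250 190 3 scene; python3 look.py t21 300 190 200 160 3.7 top
```

```text
29.37 [ 0.3646 -0.1688  0.0398] [-0.704  0.711 -0.001  0.003] [-0.2 -0.4 -1.5] [-0.11  0.    0.04] 0.752
29.42 [ 0.3645 -0.1679  0.0398] [-0.704  0.71  -0.001  0.003] [ 0.1 -0.2 -2.6] [-0.13  0.04  0.04] 0.752
```

View pics/t21c.png

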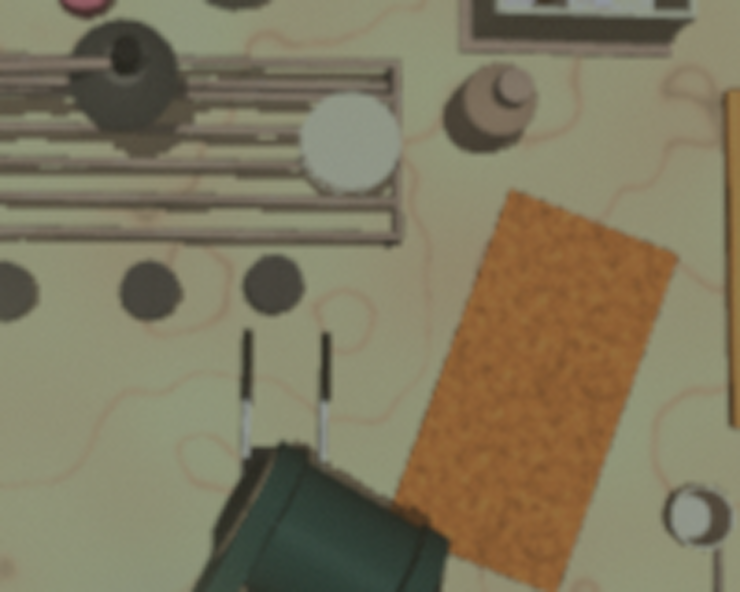

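View pics/s21c.png

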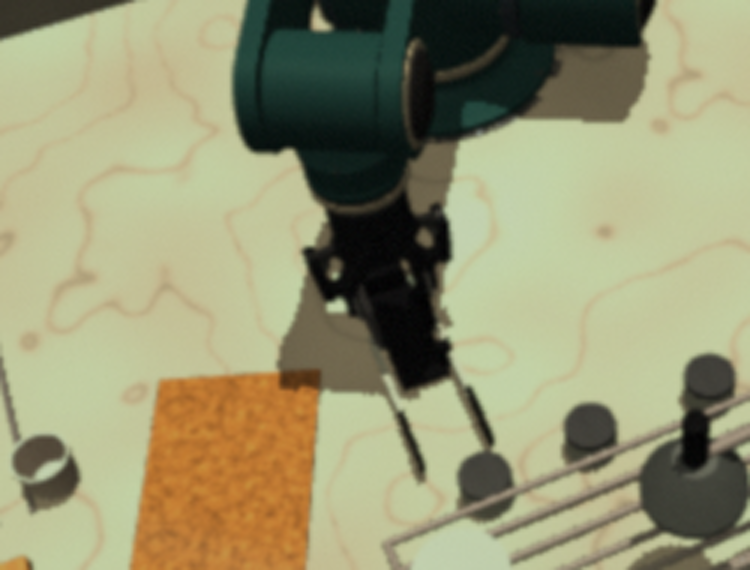

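drive_tool(steps=[[[0, 0, 0.1], [0, 0, 0], 0.75], [[0, -0.2, 0.2], [0, 0, -0.08], 0.75], [[0.1, -0.4, 0.22], [0, 0, -0.16], 0.75], [[0.2, -0.6, 0.22], [0, 0, -0.25], 0.75], [[0.3, -0.8, 0.22], [0, 0, -0.33], 0.75], [[0.4, -1, 0.22], [0, 0, -0.42], 0.75], [[0.4, -1, 0.22], [0, 0, -0.46], 0.75]])

```text
clock: 30.0
eef_pos: [0.4146, -0.2901, 0.0672]
tcp_rot: [-0.563, 0.826, -0.002, 0.003]
wrist_force: [0.6, 0.3, -3.5]
grip_width: 0.75
```

drive_tool(steps=[[[0.1, -0.2, 0], [0, 0, 0], 0.75], [[0.2, -0.4, 0], [0, 0, 0], 0.75], [[0.3, -0.6, 0], [0, 0, 0], 0.75], [[0.4, -0.73, 0], [0, 0, 0], 0.75], [[0.4, -0.73, 0], [0, 0, 0], 0.75]])

```text
clock: 30.42
eef_pos: [0.4649, -0.3792, 0.068]
tcp_rot: [-0.563, 0.826, -0.003, 0.003]
wrist_force: [1.0, -1.1, -1.7]
grip_width: 0.747
```

```bash
python3 look.py s22 90 180 180 150 4 scene; python3 look.py t22 370 210 160 150 4 top
```

```text
30.47 [ 0.464  -0.3779  0.0677] [-0.563  0.826 -0.002  0.003] [ 0.5  0.6 -2.2] [ 0.   -0.02 -0.05] 0.75
30.52 [ 0.4634 -0.3772  0.0675] [-0.564  0.826 -0.002  0.003] [ 0.2  1.  -2.5] [ 0.05 -0.04  0.01] 0.749
```

View pics/t22c.png

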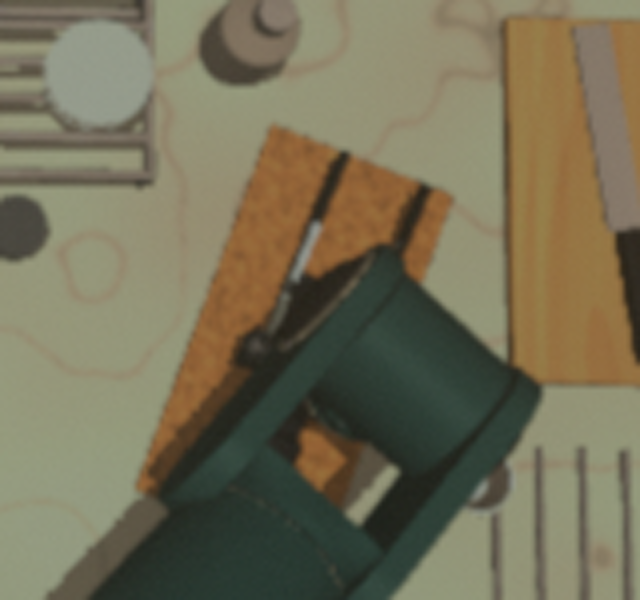

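View pics/s22c.png

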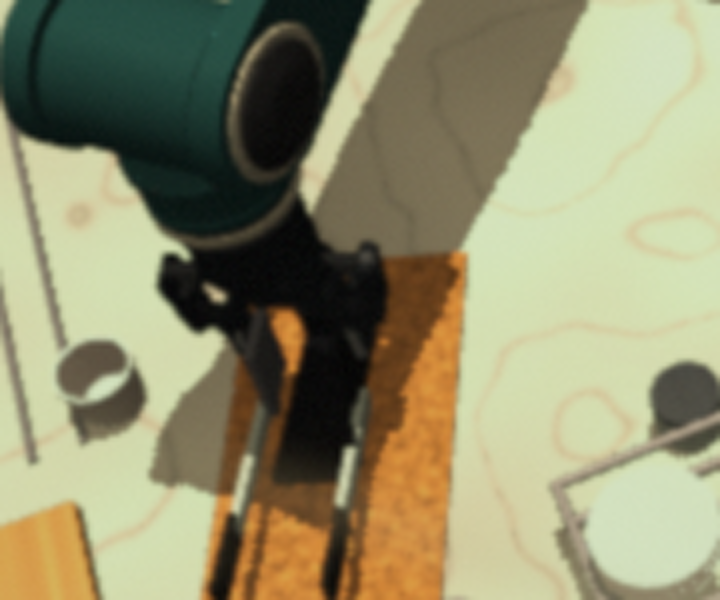

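By TCP and yaw the grabber's middle is at (0.503, −0.393), against the mat's centre at (0.500, −0.388). Lowering and releasing.

drive_tool(steps=[[[-0.02, 0.03, -0.06], [0, 0, 0], 0.75], [[-0.02, 0.03, -0.12], [0, 0, 0], 0.75], [[-0.02, 0.03, -0.18], [0, 0, 0], 0.75], [[-0.02, 0.03, -0.22], [0, 0, 0], 0.75], [[-0.02, 0.03, -0.24], [0, 0, 0], 0.75], [[-0.02, 0.03, -0.24], [0, 0, 0], 0.75]])

```text
clock: 31.02
eef_pos: [0.4612, -0.3731, 0.0387]
tcp_rot: [-0.564, 0.826, -0.002, 0.004]
wrist_force: [2.3, 1.7, 2.3]
grip_width: 0.756
```

drive_tool(steps=[[[0, 0, 0], [0, 0, 0], 0.78], [[0, 0, 0], [0, 0, 0], 0.82], [[0, 0, 0], [0, 0, 0], 0.88], [[0, 0, 0], [0, 0, 0], 0.95], [[0, 0, 0], [0, 0, 0], 1], [[0, 0, 0], [0, 0, 0], 1], [[0, 0, 0], [0, 0, 0], 1]])

```text
clock: 31.6
eef_pos: [0.4612, -0.3732, 0.0387]
tcp_rot: [-0.564, 0.826, -0.002, 0.004]
wrist_force: [0.2, 0.4, -0.5]
grip_width: 1.0
```

drive_tool(steps=[[[0, 0, 0.15], [0, 0, 0], 1], [[0, 0, 0.3], [0, 0, 0], 1], [[0, 0, 0.5], [0, 0, 0], 1], [[0, 0, 0.8], [0, 0, 0], 1], [[0, 0, 1], [0, 0, 0], 1], [[0, 0, 1], [0, 0, 0], 1]])

```text
clock: 32.1
eef_pos: [0.4625, -0.3743, 0.1647]
tcp_rot: [-0.564, 0.826, -0.006, 0.004]
wrist_force: [0.1, 0.3, 0.1]
grip_width: 1.001
```

drive_tool(steps=[[[-0.3, 0.3, 0.3], [0, 0, 0], 1], [[-0.5, 0.6, 0.3], [0, 0, 0], 1], [[-0.5, 0.9, 0.3], [0, 0, 0], 1], [[-0.5, 1, 0.3], [0, 0, 0], 1]])

```text
clock: 32.43
eef_pos: [0.4012, -0.2524, 0.2015]
tcp_rot: [-0.563, 0.826, -0.006, 0.005]
wrist_force: [1.0, -0.6, -0.4]
grip_width: 0.995
```

drive_tool(steps=[[[0, 0.3, 0], [0, 0, 0.1], 1], [[0, 0.6, 0], [0, 0, 0.2], 1], [[0, 0.9, 0], [0, 0, 0.3], 1], [[0, 1, 0], [0, 0, 0.4], 1], [[0, 1, 0], [0, 0, 0.46], 1]])

```text
clock: 32.85
eef_pos: [0.4011, -0.1299, 0.2015]
tcp_rot: [-0.705, 0.709, -0.006, 0.006]
wrist_force: [-0.3, -0.8, 1.1]
grip_width: 1.0
```

```bash
python3 look.py s23 90 200 150 150 4 scene; python3 look.py t23 220 190 300 170 2.6 top
```

```text
32.9 [ 0.4012 -0.131   0.2015] [-0.706  0.709 -0.006  0.006] [0.7 0.3 0.3] [0.   0.   0.01] 1.003
32.95 [ 0.4012 -0.1318  0.2014] [-0.703  0.711 -0.005  0.006] [ 0.6 -0.2  1. ] [ 0.02  0.04 -0.03] 1.001
```

View pics/t23c.png

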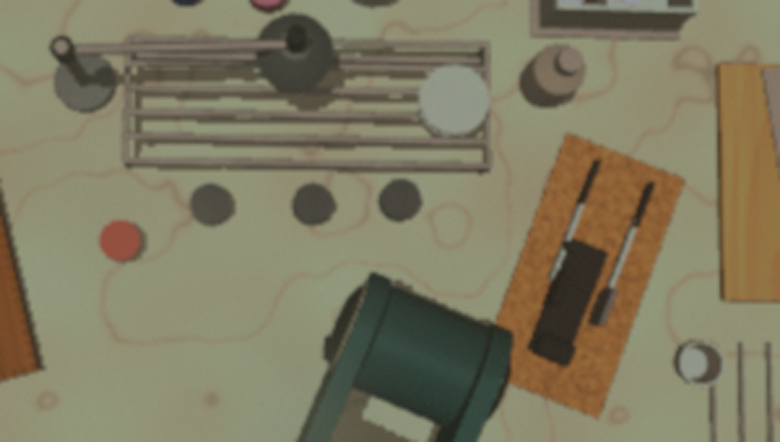

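View pics/s23c.png

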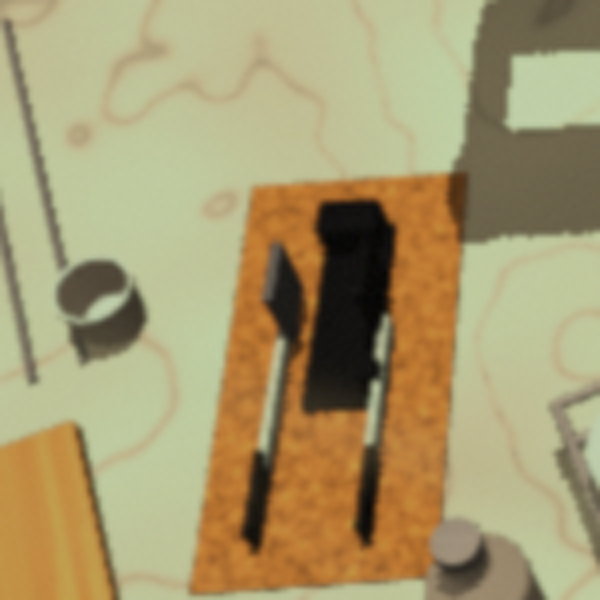

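The grabber lies centred and open on the mat. Now measuring the three tins and the tray with both cameras for finger picks.

```bash
python3 - <<'E'
from h import *
out={}
for n,c in (('t23',load('t23')),('s23',load('s23'))):
    im=cv2.imread(f'pics/{n}.png'); hsv=cv2.cvtColor(im,cv2.COLOR_BGR2HSV)
    m=((hsv[...,2]<80)&(hsv[...,1]<75)).astype(np.uint8)
    k,l,st,ce=cv2.connectedComponentsWithStats(m)
    for i in range(1,k):
        w,h,a=st[i,2],st[i,3],st[i,4]
        if 100<a<700 and w<30 and h<35: print(n,st[i],ce[i].round(1),px2(c,*ce[i],.042)[:2].round(4))
E
python3 -c "
import cv2
a=cv2.imread('pics/s23.png');cv2.imwrite('pics/z4.png',cv2.resize(a[200:320,220:350],None,fx=5,fy=5,interpolation=cv2.INTER_CUBIC))
a=cv2.imread('pics/t23.png');cv2.imwrite('pics/z5.png',cv2.resize(a[235:350,160:290],None,fx=5,fy=5,interpolation=cv2.INTER_CUBIC))"
```

```text
t23 [352 180  23  12 101] [361.8 187.3] [ 0.8362 -0.1174]
t23 [240 204  25  20 155] [252.5 216.3] [0.7302 0.2322]
t23 [420 215  18  16 104] [426.2 224.5] [ 0.7195 -0.3269]
t23 [104 234  26  29 334] [119.  249.2] [0.6119 0.6498]
t23 [333 261  15  15 168] [339.8 268.3] [ 0.5706 -0.0521]
t23 [366 260  15  15 172] [373.3 266.8] [ 0.5783 -0.1583]
s23 [289 255  16  18 228] [295.9 263.4] [ 0.5809 -0.0516]
s23 [254 271  16  17 196] [260.8 278.7] [ 0.5857 -0.1576]
s23 [304 373  25  12 165] [315.2 379.3] [ 0.9001 -0.1371]
```

View pics/z4.png

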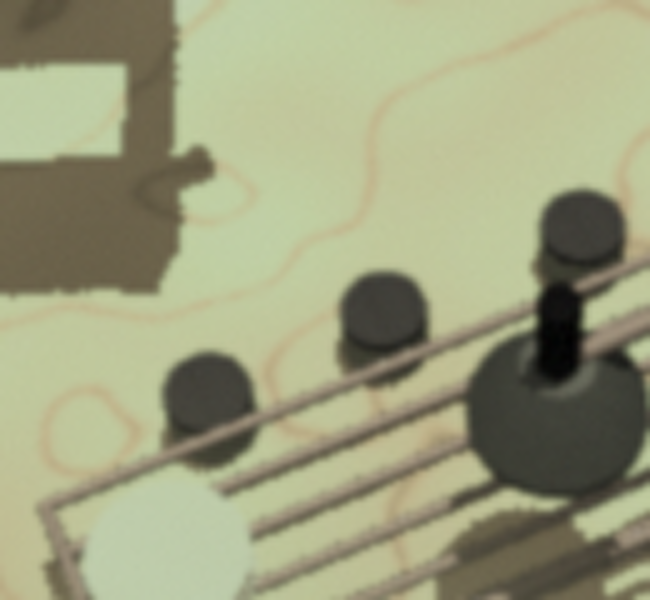

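View pics/z5.png

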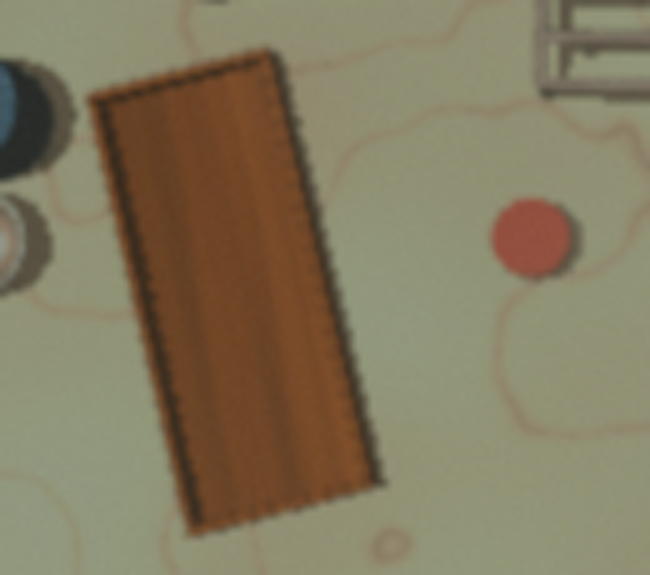

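```bash
python3 - <<'E'
from h import *
s=load('s23'); c=load('t23'); S=lambda x,y:(220+x/2.5,130+y/2.5); Z=lambda x,y:(160+x/5,235+y/5); Y=lambda x,y:(220+x/5,200+y/5)
a=[px2(s,*S(*p),.03) for p in [(430,75),(597,203),(528,258),(366,121)]]; print(np.round(a,3)[:,:2],np.mean(a,0))
b=[px2(c,*Z(*p),.03) for p in [(92,96),(272,50),(380,484),(190,533)]]; print(np.round(b,3)[:,:2],np.mean(b,0))
print([px2(s,*Y(*p),.042)[:2].round(3) for p in [(583,227),(384,312),(209,394)]])
print(px2(c,301.5,268.8,.042))
print(env.observe()['q'])
E
```

```text
[[0.339 0.393]
 [0.611 0.469]
 [0.645 0.35 ]
 [0.375 0.279]] [0.49264369 0.37251958 0.03      ]
[[0.603 0.464]
 [0.636 0.351]
 [0.363 0.269]
 [0.33  0.386]] [0.48273134 0.36743252 0.03      ]
[array([0.574, 0.077]), array([ 0.579, -0.048]), array([ 0.587, -0.155])]
[0.56561586 0.0694576  0.042     ]
[-0.3822744  -0.46424519  1.99672941  0.00650601  1.59444577  1.19931253]
```

drive_tool(steps=[[[0.33, -0.1, -0.2], [0, 0, 0], 1], [[0.66, -0.2, -0.4], [0, 0, 0], 1], [[1, -0.21, -0.6], [0, 0, 0], 1], [[1, -0.21, -0.6], [0, 0, 0], 1]])

```text
clock: 33.28
eef_pos: [0.523, -0.1578, 0.1256]
tcp_rot: [-0.702, 0.712, -0.004, 0.005]
wrist_force: [0.8, -1.0, -0.9]
grip_width: 1.004
```

drive_tool(steps=[[[0.3, 0, -0.1], [0, 0, 0], 1], [[0.5, 0, -0.25], [0, 0, 0], 1], [[0.5, 0, -0.45], [0, 0, 0], 1], [[0.5, 0, -0.65], [0, 0, 0], 1], [[0.5, 0, -0.85], [0, 0, 0], 1], [[0.5, 0, -0.95], [0, 0, 0], 1], [[0.5, 0, -0.95], [0, 0, 0], 1]])

```text
clock: 33.87
eef_pos: [0.5814, -0.1579, 0.0083]
tcp_rot: [-0.701, 0.713, -0.002, 0.004]
wrist_force: [-0.1, 0.6, -0.5]
grip_width: 1.0
```

drive_tool(steps=[[[0, 0, 0], [0, 0, 0], 0.8], [[0, 0, 0], [0, 0, 0], 0.65], [[0, 0, 0], [0, 0, 0], 0.5], [[0, 0, 0], [0, 0, 0], 0.5], [[0, 0, 0], [0, 0, 0], 0.5], [[0, 0, 0], [0, 0, 0], 0.5]], newtons=25)

```text
clock: 34.37
eef_pos: [0.5821, -0.1582, 0.0099]
tcp_rot: [-0.701, 0.713, -0.003, 0.005]
wrist_force: [-0.6, -0.8, 7.0]
grip_width: 0.579
```

drive_tool(steps=[[[0, 0, 0.15], [0, 0, 0], 0.5], [[0, 0, 0.4], [0, 0, 0], 0.5], [[0, 0, 0.7], [0, 0, 0], 0.5], [[0, 0, 1], [0, 0, 0], 0.5], [[0, 0, 1], [0, 0, 0], 0.5]])

```text
clock: 34.78
eef_pos: [0.5846, -0.1589, 0.1385]
tcp_rot: [-0.701, 0.713, -0.008, 0.007]
wrist_force: [1.8, -0.3, 1.1]
grip_width: 0.576
```

```bash
python3 look.py s24 180 160 200 160 3.7 scene
```

```text
34.83 [ 0.5838 -0.1587  0.1349] [-0.701  0.713 -0.006  0.006] [ 0.5  0.2 -1.2] [-0.02  0.03 -0.01] 0.576
```

View pics/s24c.png

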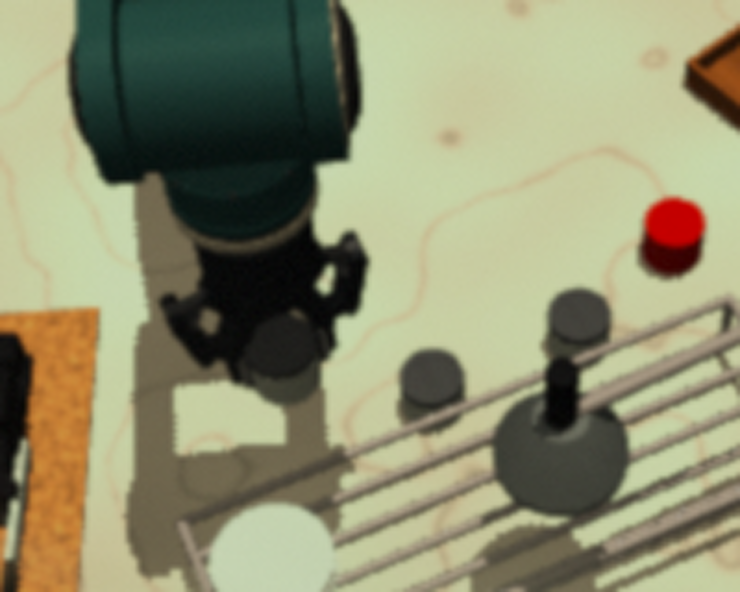

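Tin 2 is held upright in the fingers. Carrying it to the far end of the tray.

drive_tool(steps=[[[-0.1, 0.3, 0], [0, 0, 0.1], 0.5], [[-0.2, 0.6, 0], [0, 0, 0.2], 0.5], [[-0.3, 0.9, 0], [0, 0, 0.3], 0.5], [[-0.3, 1, 0], [0, 0, 0.385], 0.5]])

```text
clock: 35.17
eef_pos: [0.5459, -0.0354, 0.1344]
tcp_rot: [0.802, -0.597, 0.005, -0.007]
wrist_force: [-0.8, -0.7, -0.3]
grip_width: 0.577
```

drive_tool(steps=[[[0, 0.3, 0], [0, 0, 0], 0.5], [[0, 0.6, 0], [0, 0, 0], 0.5], [[0, 0.9, 0], [0, 0, 0], 0.5], [[0, 1, 0], [0, 0, 0], 0.5]])

```text
clock: 35.5
eef_pos: [0.5452, 0.0882, 0.1338]
tcp_rot: [0.803, -0.596, 0.004, -0.008]
wrist_force: [0.8, -0.1, -0.7]
grip_width: 0.581
```

drive_tool(steps=[[[0, 0.3, 0], [0, 0, 0], 0.5], [[0, 0.6, 0], [0, 0, 0], 0.5], [[0, 0.9, 0], [0, 0, 0], 0.5], [[0, 1, 0], [0, 0, 0], 0.5]])

```text
clock: 35.83
eef_pos: [0.5445, 0.2118, 0.1332]
tcp_rot: [0.803, -0.595, 0.004, -0.008]
wrist_force: [0.6, -0.5, -1.0]
grip_width: 0.576
```

drive_tool(steps=[[[0, 0.3, 0], [0, 0, 0], 0.5], [[0, 0.6, 0], [0, 0, 0], 0.5], [[0, 0.9, 0], [0, 0, 0], 0.5], [[0, 1, 0], [0, 0, 0], 0.5]])

```text
clock: 36.17
eef_pos: [0.5439, 0.3351, 0.1323]
tcp_rot: [0.804, -0.595, 0.003, -0.008]
wrist_force: [0.8, 1.2, -0.1]
grip_width: 0.577
```

drive_tool(steps=[[[0.1, 0.25, 0], [0, 0, 0], 0.5], [[0.17, 0.47, -0.1], [0, 0, 0], 0.5], [[0.17, 0.47, -0.3], [0, 0, 0], 0.5], [[0.17, 0.47, -0.45], [0, 0, 0], 0.5], [[0.17, 0.47, -0.45], [0, 0, 0], 0.5]])

```text
clock: 36.58
eef_pos: [0.5628, 0.3904, 0.0731]
tcp_rot: [0.804, -0.594, 0.002, -0.005]
wrist_force: [-0.5, -0.8, -2.1]
grip_width: 0.574
```

```bash
python3 look.py s25 340 110 150 130 5 scene;python3 look.py t25 140 220 150 130 5 top
```

```text
36.63 [0.5634 0.3906 0.0758] [ 0.804 -0.595  0.002 -0.006] [ 0.8 -0.4 -0.6] [-0.03  0.   -0.04] 0.577
36.68 [0.5642 0.3909 0.0778] [ 0.804 -0.595  0.003 -0.007] [ 0.8 -0.9 -1. ] [-0.01 -0.06  0.05] 0.576
```

View pics/s25c.png

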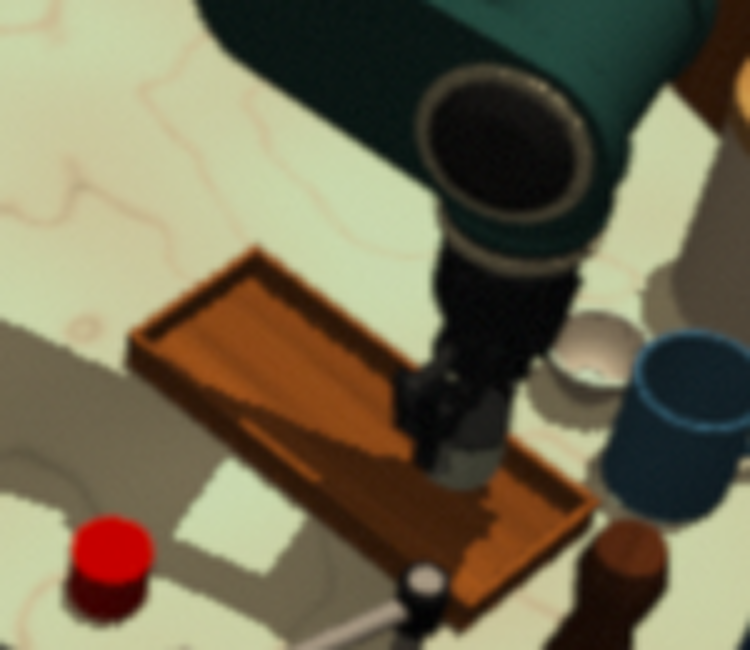

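View pics/t25c.png

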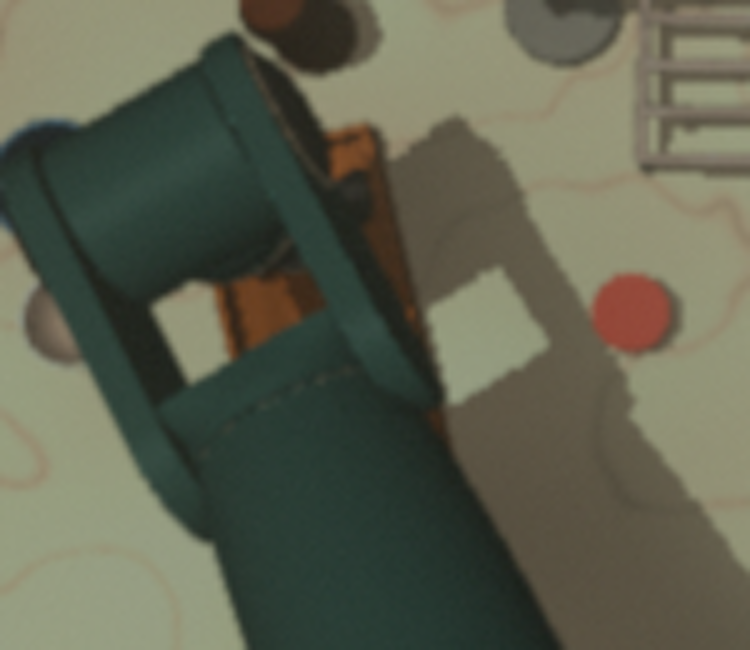

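drive_tool(steps=[[[0.01, 0.01, -0.15], [0, 0, 0], 0.5], [[0.01, 0.01, -0.3], [0, 0, 0], 0.5], [[0.01, 0.01, -0.42], [0, 0, 0], 0.5], [[0.01, 0.01, -0.5], [0, 0, 0], 0.5], [[0.01, 0.01, -0.5], [0, 0, 0], 0.5], [[0.01, 0.01, -0.5], [0, 0, 0], 0.5]])

```text
clock: 37.18
eef_pos: [0.5656, 0.3921, 0.0185]
tcp_rot: [0.804, -0.595, 0.003, -0.007]
wrist_force: [-0.1, 0.3, -1.7]
grip_width: 0.579
```

drive_tool(steps=[[[0, 0, -0.015], [0, 0, 0], 0.5], [[0, 0, -0.02], [0, 0, 0], 0.5], [[0, 0, -0.02], [0, 0, 0], 0.6], [[0, 0, -0.02], [0, 0, 0], 0.66], [[0, 0, -0.02], [0, 0, 0], 0.7], [[0, 0, -0.02], [0, 0, 0], 0.7]])

```text
clock: 37.68
eef_pos: [0.5657, 0.3922, 0.0164]
tcp_rot: [0.804, -0.595, 0.003, -0.007]
wrist_force: [0.4, 0.7, 0.0]
grip_width: 0.7
```

drive_tool(steps=[[[0, 0, 0.2], [0, 0, 0], 0.7], [[0, 0, 0.5], [0, 0, 0], 0.7], [[0, -0.1, 0.8], [0, 0, 0], 0.8], [[-0.1, -0.5, 0.9], [0, 0, 0], 1], [[-0.1, -0.9, 0.9], [0, 0, 0], 1], [[-0.1, -1, 0.9], [0, 0, 0], 1]])

```text
clock: 38.18
eef_pos: [0.5534, 0.2701, 0.1259]
tcp_rot: [0.804, -0.595, 0.004, -0.008]
wrist_force: [0.3, -0.2, -0.0]
grip_width: 0.999
```

drive_tool(steps=[[[0, -0.3, 0], [0, 0, -0.1], 1], [[0, -0.6, 0], [0, 0, -0.2], 1], [[0, -0.9, 0], [0, 0, -0.3], 1], [[0.1, -1, 0], [0, 0, -0.37], 1], [[0.1, -1, 0], [0, 0, -0.37], 1]])

```text
clock: 38.6
eef_pos: [0.5665, 0.1474, 0.1264]
tcp_rot: [0.707, -0.707, 0.005, -0.008]
wrist_force: [-0.2, -0.0, 0.5]
grip_width: 1.001
```

```bash
python3 look.py s26 300 110 180 150 4 scene;python3 look.py t26 140 180 250 180 3.1 top
```

```text
38.65 [0.566  0.1488 0.1262] [ 0.709 -0.706  0.005 -0.007] [-1.   0.9  1.4] [ 0.05  0.01 -0.04] 0.996
38.7 [0.5656 0.1498 0.126 ] [ 0.709 -0.705  0.005 -0.007] [0.6 0.  0.7] [-0.05  0.05  0.01] 1.001
```

View pics/s26c.png

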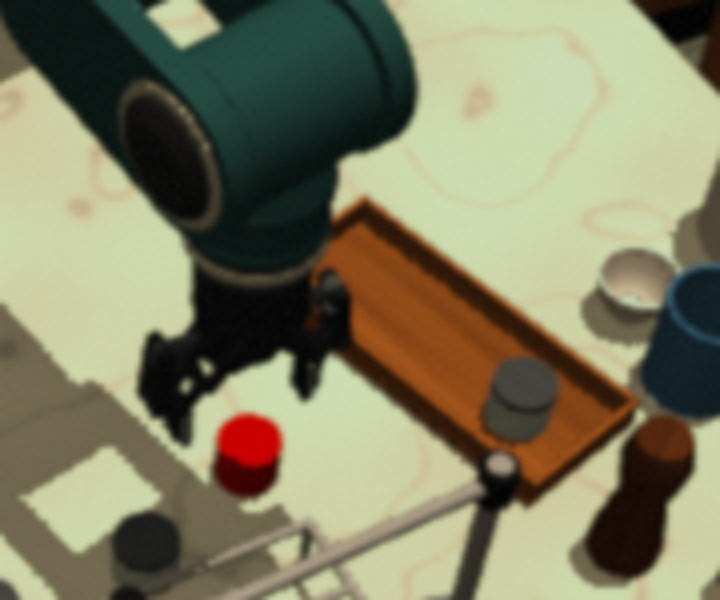

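View pics/t26c.png

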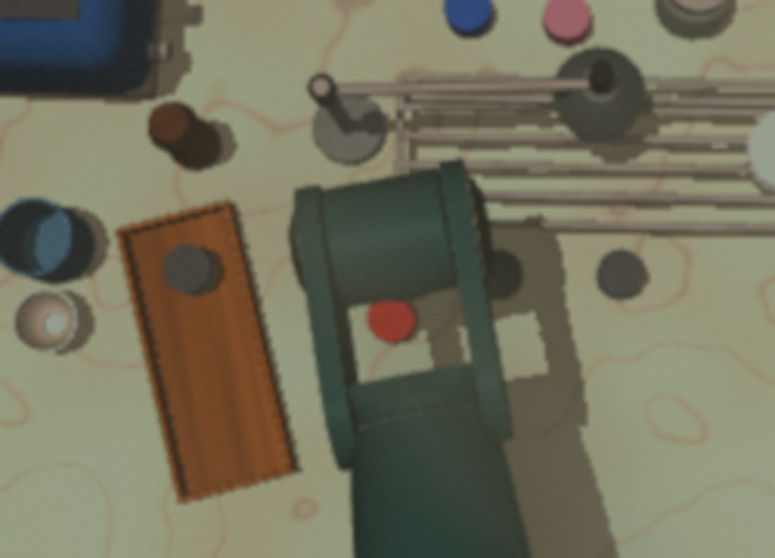

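Tin 2 stands upright in the tray (top px about (201.6,267)). Next is the left tin.

drive_tool(steps=[[[0.04, -0.3, 0], [0, 0, 0], 1], [[0.04, -0.6, 0], [0, 0, 0], 1], [[0.04, -0.63, -0.2], [0, 0, 0], 1], [[0.04, -0.63, -0.45], [0, 0, 0], 1], [[0.04, -0.63, -0.7], [0, 0, 0], 1], [[0.04, -0.63, -0.9], [0, 0, 0], 1], [[0.04, -0.63, -0.96], [0, 0, 0], 1], [[0.04, -0.63, -0.96], [0, 0, 0], 1]])

```text
clock: 39.37
eef_pos: [0.5692, 0.075, 0.009]
tcp_rot: [0.71, -0.704, 0.004, -0.006]
wrist_force: [-0.5, 0.4, -0.5]
grip_width: 1.001
```

drive_tool(steps=[[[0, 0, 0], [0, 0, 0], 0.8], [[0, 0, 0], [0, 0, 0], 0.65], [[0, 0, 0], [0, 0, 0], 0.5], [[0, 0, 0], [0, 0, 0], 0.5], [[0, 0, 0], [0, 0, 0], 0.5], [[0, 0, 0], [0, 0, 0], 0.5]])

```text
clock: 39.87
eef_pos: [0.57, 0.0754, 0.0108]
tcp_rot: [0.71, -0.704, 0.004, -0.007]
wrist_force: [-1.8, 1.4, 5.4]
grip_width: 0.578
```

drive_tool(steps=[[[0, 0, 0.15], [0, 0, 0], 0.5], [[0, 0, 0.4], [0, 0, 0], 0.5], [[0, 0, 0.7], [0, 0, 0], 0.5], [[0, 0, 1], [0, 0, 0], 0.5], [[0, 0, 1], [0, 0, 0], 0.5]])

```text
clock: 40.28
eef_pos: [0.5727, 0.0756, 0.1396]
tcp_rot: [0.71, -0.704, 0.008, -0.011]
wrist_force: [1.6, -0.2, 1.1]
grip_width: 0.578
```

```bash
python3 look.py s27 220 130 180 150 4 scene
```

```text
40.33 [0.5719 0.0756 0.136 ] [ 0.71  -0.704  0.007 -0.01 ] [-0.4 -0.5 -1.2] [ 0.    0.02 -0.03] 0.574
```

View pics/s27c.png

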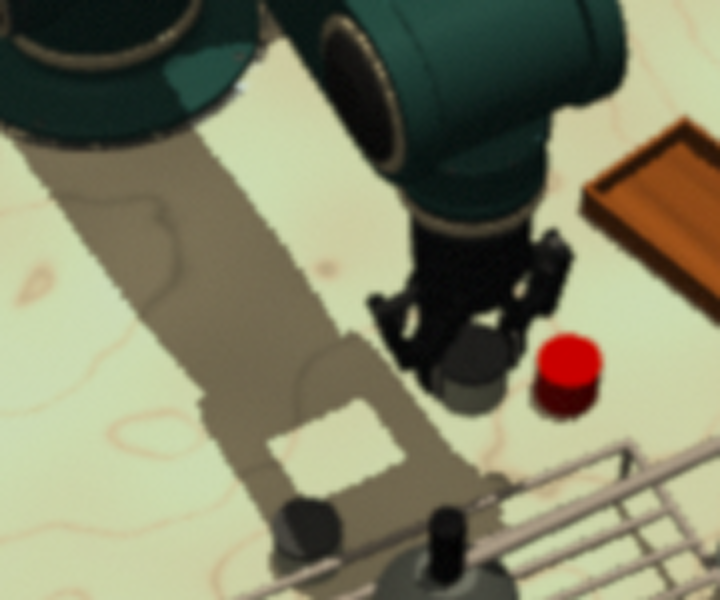

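drive_tool(steps=[[[-0.1, 0.3, 0], [0, 0, 0.1], 0.5], [[-0.2, 0.6, 0], [0, 0, 0.2], 0.5], [[-0.3, 0.9, 0], [0, 0, 0.3], 0.5], [[-0.35, 1, 0], [0, 0, 0.35], 0.5]])

```text
clock: 40.67
eef_pos: [0.5283, 0.1988, 0.1356]
tcp_rot: [0.802, -0.598, 0.005, -0.011]
wrist_force: [0.8, -0.3, -0.6]
grip_width: 0.576
```

drive_tool(steps=[[[-0.1, 0.3, 0], [0, 0, 0], 0.5], [[-0.2, 0.6, 0], [0, 0, 0], 0.5], [[-0.3, 0.9, 0], [0, 0, 0], 0.5], [[-0.32, 1, 0], [0, 0, 0], 0.5], [[-0.32, 1, 0], [0, 0, 0], 0.5]])

```text
clock: 41.08
eef_pos: [0.4887, 0.3211, 0.1349]
tcp_rot: [0.803, -0.596, 0.004, -0.011]
wrist_force: [0.9, -1.2, -0.8]
grip_width: 0.578
```

drive_tool(steps=[[[0, 0.25, 0], [0, 0, 0], 0.5], [[0, 0.41, -0.1], [0, 0, 0], 0.5], [[0, 0.41, -0.35], [0, 0, 0], 0.5], [[0, 0.41, -0.6], [0, 0, 0], 0.5], [[0, 0.41, -0.8], [0, 0, 0], 0.5], [[0, 0.41, -0.92], [0, 0, 0], 0.5], [[0, 0.41, -0.96], [0, 0, 0], 0.5], [[0, 0.41, -0.96], [0, 0, 0], 0.5]])

```text
clock: 41.75
eef_pos: [0.4888, 0.3696, 0.019]
tcp_rot: [0.802, -0.597, 0.004, -0.01]
wrist_force: [0.3, 0.2, -1.7]
grip_width: 0.575
```

drive_tool(steps=[[[0, 0, -0.01], [0, 0, 0], 0.5], [[0, 0, -0.02], [0, 0, 0], 0.5], [[0, 0, -0.02], [0, 0, 0], 0.6], [[0, 0, -0.02], [0, 0, 0], 0.66], [[0, 0, -0.02], [0, 0, 0], 0.7], [[0, 0, -0.02], [0, 0, 0], 0.7]])

```text
clock: 42.25
eef_pos: [0.4889, 0.3697, 0.0171]
tcp_rot: [0.802, -0.597, 0.004, -0.011]
wrist_force: [-0.5, 0.2, 0.1]
grip_width: 0.699
```

drive_tool(steps=[[[0, 0, 0.2], [0, 0, 0], 0.7], [[0, 0, 0.5], [0, 0, 0], 0.7], [[0, -0.1, 0.8], [0, 0, 0], 0.8], [[0.2, -0.5, 0.9], [0, 0, 0], 1], [[0.3, -0.9, 0.9], [0, 0, 0], 1], [[0.3, -1, 0.9], [0, 0, 0], 1]])

```text
clock: 42.75
eef_pos: [0.526, 0.2481, 0.1267]
tcp_rot: [0.803, -0.596, 0.005, -0.011]
wrist_force: [0.6, 0.1, -0.2]
grip_width: 1.002
```

drive_tool(steps=[[[0.1, -0.3, 0], [0, 0, -0.1], 1], [[0.2, -0.6, 0], [0, 0, -0.2], 1], [[0.2, -0.9, 0], [0, 0, -0.3], 1], [[0.2, -1, 0], [0, 0, -0.37], 1]])

```text
clock: 43.08
eef_pos: [0.5503, 0.1243, 0.127]
tcp_rot: [-0.706, 0.709, -0.007, 0.01]
wrist_force: [-0.1, 0.8, -0.3]
grip_width: 0.998
```

drive_tool(steps=[[[0.1, -0.3, 0], [0, 0, 0], 1], [[0.2, -0.6, 0], [0, 0, 0], 1], [[0.2, -0.9, 0], [0, 0, 0], 1], [[0.2, -1, 0], [0, 0, 0], 1], [[0.2, -1, 0], [0, 0, 0], 1]])

```text
clock: 43.5
eef_pos: [0.5743, 0.0019, 0.1271]
tcp_rot: [-0.705, 0.71, -0.007, 0.01]
wrist_force: [-0.1, -0.1, -0.1]
grip_width: 0.999
```

```bash
python3 look.py s28 220 120 240 190 3.1 scene; python3 look.py t28 140 200 250 170 3.1 top
```

```text
43.55 [0.5743 0.0035 0.1271] [-0.705  0.709 -0.007  0.01 ] [-0.4 -0.1 -0.4] [-0.01  0.01  0.03] 1.001
43.6 [0.5742 0.0046 0.1271] [-0.705  0.709 -0.007  0.011] [-0.2  0.5 -0.5] [ 0.05  0.03 -0.04] 1.003
```

View pics/s28c.png

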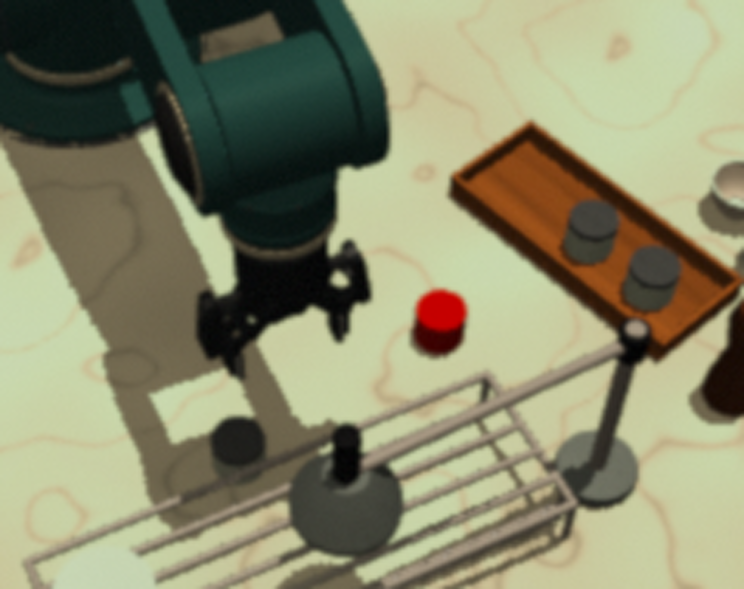

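View pics/t28c.png

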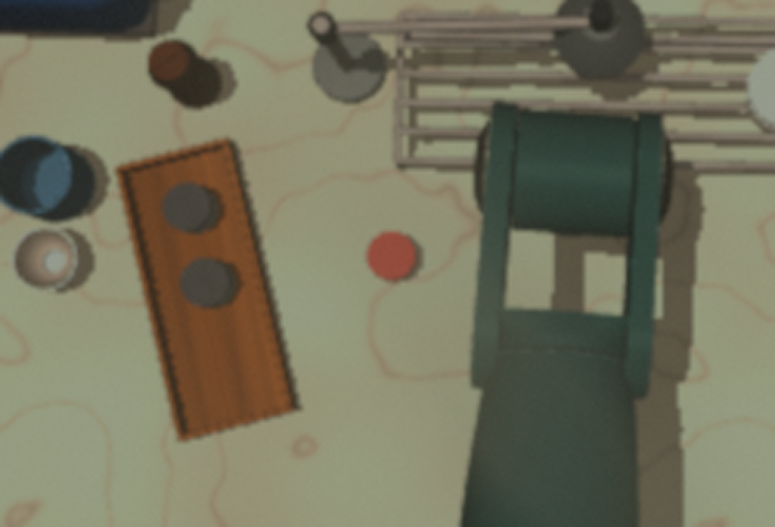

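drive_tool(steps=[[[0, -0.3, 0], [0, 0, 0], 1], [[0, -0.46, -0.1], [0, 0, 0], 1], [[0, -0.46, -0.3], [0, 0, 0], 1], [[0, -0.46, -0.5], [0, 0, 0], 1], [[0, -0.46, -0.7], [0, 0, 0], 1], [[0, -0.46, -0.9], [0, 0, 0], 1], [[0, -0.46, -0.97], [0, 0, 0], 1], [[0, -0.46, -0.97], [0, 0, 0], 1]])

```text
clock: 44.27
eef_pos: [0.5732, -0.0493, 0.0087]
tcp_rot: [-0.706, 0.708, -0.006, 0.01]
wrist_force: [0.1, -0.4, 0.8]
grip_width: 1.0
```

drive_tool(steps=[[[0, 0, 0], [0, 0, 0], 0.8], [[0, 0, 0], [0, 0, 0], 0.65], [[0, 0, 0], [0, 0, 0], 0.5], [[0, 0, 0], [0, 0, 0], 0.5], [[0, 0, 0], [0, 0, 0], 0.5], [[0, 0, 0], [0, 0, 0], 0.5]])

```text
clock: 44.77
eef_pos: [0.574, -0.0491, 0.0104]
tcp_rot: [-0.706, 0.708, -0.007, 0.01]
wrist_force: [-0.8, 2.5, 6.4]
grip_width: 0.578
```

drive_tool(steps=[[[0, 0, 0.15], [0, 0, 0], 0.5], [[0, 0, 0.4], [0, 0, 0], 0.5], [[0, 0, 0.7], [0, 0, 0], 0.5], [[0, 0, 1], [0, 0, 0], 0.5], [[0, 0, 1], [0, 0, 0], 0.5]])

```text
clock: 45.18
eef_pos: [0.5766, -0.0495, 0.139]
tcp_rot: [-0.706, 0.708, -0.011, 0.014]
wrist_force: [0.5, -0.4, 0.9]
grip_width: 0.575
```

drive_tool(steps=[[[-0.1, 0.3, 0], [0, 0, 0.1], 0.5], [[-0.3, 0.6, 0], [0, 0, 0.2], 0.5], [[-0.5, 0.9, 0], [0, 0, 0.3], 0.5], [[-0.5, 1, 0], [0, 0, 0.37], 0.5]])

```text
clock: 45.52
eef_pos: [0.5141, 0.0732, 0.1398]
tcp_rot: [0.802, -0.597, 0.009, -0.016]
wrist_force: [-0.2, -0.3, -1.0]
grip_width: 0.58
```

drive_tool(steps=[[[-0.1, 0.3, 0], [0, 0, 0], 0.5], [[-0.3, 0.6, 0], [0, 0, 0], 0.5], [[-0.4, 0.9, 0], [0, 0, 0], 0.5], [[-0.4, 1, 0], [0, 0, 0], 0.5]])

```text
clock: 45.85
eef_pos: [0.4641, 0.1967, 0.1406]
tcp_rot: [0.803, -0.596, 0.009, -0.017]
wrist_force: [0.6, -0.9, -0.5]
grip_width: 0.576
```

drive_tool(steps=[[[-0.1, 0.3, 0], [0, 0, 0], 0.5], [[-0.3, 0.6, 0], [0, 0, 0], 0.5], [[-0.4, 0.9, 0], [0, 0, 0], 0.5], [[-0.4, 1, 0], [0, 0, 0], 0.5], [[-0.4, 1, 0], [0, 0, 0], 0.5]])

```text
clock: 46.27
eef_pos: [0.4156, 0.3191, 0.1411]
tcp_rot: [0.804, -0.594, 0.009, -0.017]
wrist_force: [0.8, -1.1, -1.2]
grip_width: 0.578
```

```bash
python3 look.py s29 300 90 190 150 4 scene
```

```text
46.32 [0.4161 0.3176 0.1409] [ 0.804 -0.595  0.009 -0.017] [ 0.4 -0.8 -0.4] [-0.03 -0.   -0.02] 0.576
```

View pics/s29c.png

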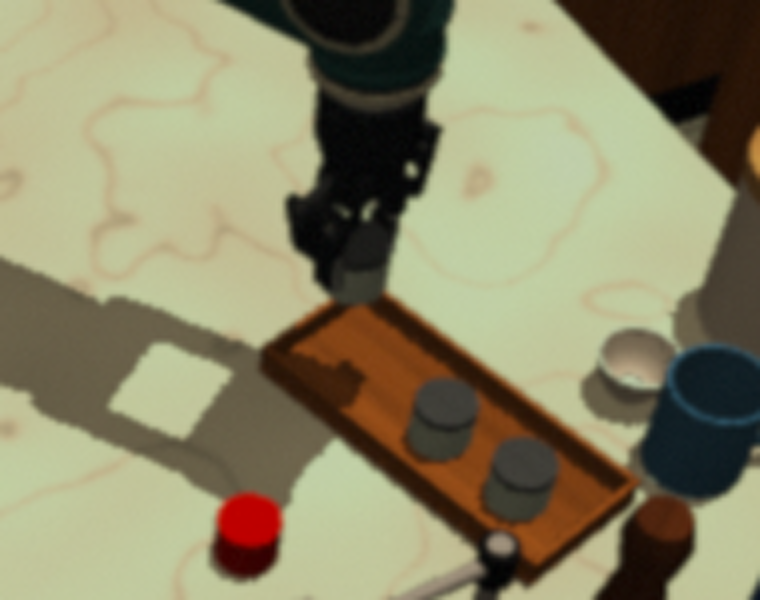

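drive_tool(steps=[[[-0.04, 0.25, 0], [0, 0, 0], 0.5], [[-0.04, 0.25, -0.1], [0, 0, 0], 0.5], [[-0.04, 0.25, -0.35], [0, 0, 0], 0.5], [[-0.04, 0.25, -0.6], [0, 0, 0], 0.5], [[-0.04, 0.25, -0.8], [0, 0, 0], 0.5], [[-0.04, 0.25, -0.92], [0, 0, 0], 0.5], [[-0.04, 0.25, -1], [0, 0, 0], 0.5], [[-0.04, 0.25, -1], [0, 0, 0], 0.5]])

```text
clock: 46.98
eef_pos: [0.4111, 0.3462, 0.019]
tcp_rot: [0.803, -0.595, 0.008, -0.015]
wrist_force: [0.8, -0.3, -0.7]
grip_width: 0.578
```

drive_tool(steps=[[[0, 0, -0.01], [0, 0, 0], 0.5], [[0, 0, -0.02], [0, 0, 0], 0.5], [[0, 0, -0.02], [0, 0, 0], 0.6], [[0, 0, -0.02], [0, 0, 0], 0.66], [[0, 0, -0.02], [0, 0, 0], 0.7], [[0, 0, -0.02], [0, 0, 0], 0.7]])

```text
clock: 47.48
eef_pos: [0.4113, 0.3464, 0.0172]
tcp_rot: [0.803, -0.595, 0.009, -0.016]
wrist_force: [0.2, -0.1, -0.1]
grip_width: 0.703
```

drive_tool(steps=[[[0, 0, 0.2], [0, 0, 0], 0.7], [[0, 0, 0.5], [0, 0, 0], 0.7], [[0, 0, 0.8], [0, 0, 0], 0.7], [[0, 0, 1], [0, 0, 0], 1], [[0, -0.5, 1], [0, 0, 0], 1], [[0, -0.8, 1], [0, 0, 0], 1]])

```text
clock: 47.98
eef_pos: [0.4115, 0.2635, 0.139]
tcp_rot: [0.804, -0.594, 0.009, -0.017]
wrist_force: [1.8, -0.5, -0.7]
grip_width: 0.998
```

drive_tool(steps=[[[0, -0.3, 0.2], [0, 0, 0], 1], [[0, -0.6, 0.4], [0, 0, 0], 1], [[0, -0.9, 0.6], [0, 0, 0], 1], [[0, -1, 0.6], [0, 0, 0], 1], [[0, -1, 0.6], [0, 0, 0], 1], [[0, -1, 0.6], [0, 0, 0], 1]])

```text
clock: 48.48
eef_pos: [0.4116, 0.143, 0.2116]
tcp_rot: [0.804, -0.595, 0.01, -0.018]
wrist_force: [0.5, 0.7, 0.3]
grip_width: 0.998
```

```bash
python3 look.py s30 0 0 640 480 1 scene; python3 look.py t30 70 150 490 220 1.6 top; python3 - <<'E'
from h import *
c=load('t30')
import cv2
a=cv2.imread('pics/t30.png');cv2.imwrite('pics/z6.png',cv2.resize(a[235:350,160:290],None,fx=5,fy=5,interpolation=cv2.INTER_CUBIC))
E
```

```text
48.53 [0.4115 0.1436 0.211 ] [ 0.804 -0.594  0.009 -0.017] [-1.   0.6 -0.9] [-0.05  0.03 -0.03] 0.998
48.58 [0.4113 0.144  0.2106] [ 0.804 -0.594  0.009 -0.017] [-0.1 -0.3  0.3] [-0.01  0.05 -0.01] 1.001
```

View pics/s30c.png

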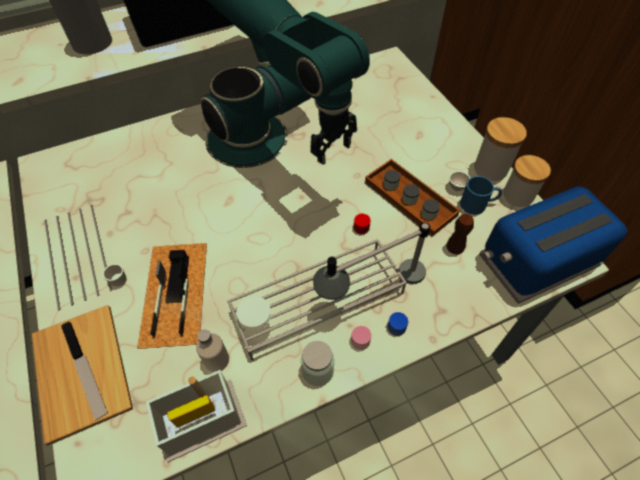

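View pics/t30c.png

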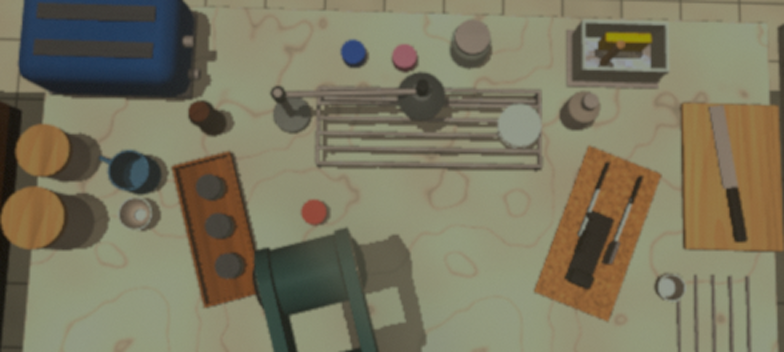

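View pics/z6.png

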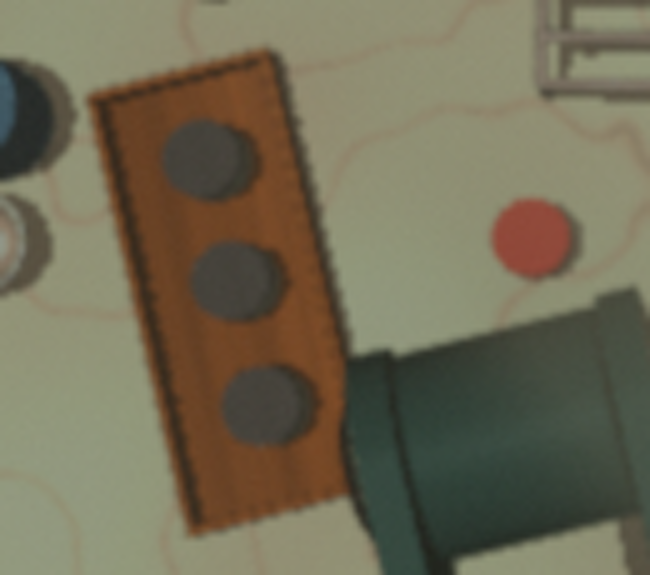

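Three upright tins stand in the tray (top px about (201,267), (207,291), (213,316)). The lamp is over the rack, the grabber is on its mat and the bystanders haven't moved. One last numeric check, then I hand in.

```bash
python3 - <<'E'
from h import *
c=load('t30'); Z=lambda x,y:(160+x/5,235+y/5)
ctr=np.array([.4827,.3674]); a=.285; R=np.array([[np.cos(a),np.sin(a)],[-np.sin(a),np.cos(a)]])
for p in [(206,160),(235,281),(263,404)]: print('tray frame',(R@(px2(c,*Z(*p),.048)[:2]-ctr)).round(3))
g=lambda x,y:(70+x/1.6,150+y/1.6)
j=(px2(c,*g(606,163),.034)+px2(c,*g(640,178),.034))/2; h=px2(c,*g(579,283),.03); 
d=(j-h)[:2]; x=d/np.linalg.norm(d); mid=j[:2]-.1265*x; m=np.array([.496,-.3925]); b=-.359
print('grabber yaw',np.arctan2(d[1],d[0]),'mid-mat',np.array([[np.cos(b),np.sin(b)],[-np.sin(b),np.cos(b)]])@(mid-m))
k=px2(c,*g(421,87),.26); rm=np.array([.690,-.043])+[.04,0]; print('knob-mid',k[:2]-rm)
print(order.hand_in())
E
```

```text
tray frame [ 0.081 -0.005]
tray frame [ 0.002 -0.006]
tray frame [-0.077 -0.005]
grabber yaw -0.37171318306931594 mid-mat [0.0042889  0.00511742]
knob-mid [-0.00042834  0.02209844]
the job is handed in; nothing more can be done
None
```

I handed the job in after about 49 s on the robot's clock, and every end condition I could measure was met; the hand-in gave no verdict.

**What I did**
- I swung the lamp over the middle of the rack and left it there.
- I gripped each of the three tins under the rack with the grabber's jaws and drew it out. One tin was knocked about 3 cm during the run, and I re-measured it before going in.
- I put the grabber back on its mat with the jaws open, then moved each tin to the tray with the fingers, only once it was well clear of the rack.

**Last checks**
- **Lamp:** the knob was about 22 mm from the rack's middle (limit 60 mm).
- **Tins:** they stand upright in the tray at x = +81, +2 and −77 mm, all at y about −5 mm, well inside the limits.
- **Grabber:** its middle was about 5 mm off the mat's centre each way, and it lay within 0.02 rad of the mat's length.
- **Other things:** the bystanders and the coloured look-alikes looked unmoved, and the gripper touched nothing.

**What disagreed or went wrong**
- The two cameras disagreed by 5–10 mm, so I averaged them and aligned the jaws to the tins within one view.
- The grabber tipped about 15° nose-up in the light grip when I first lifted it. Setting it down on the counter levelled it, and from then on I slid it or kept it low.

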